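Stack a soil specimen and its load in the soaking cell

ROBOT

A 7-joint arm with a two-finger parallel gripper is mounted at the origin on a cart in front of the work surface, level with it; the furniture and walls round the work are solid. World frame = base frame: x ahead of the robot, y to its left, z up, the work surface at z = 0. Lengths are in m, angles in rad, forces in N, time in s.
With the tool pointing down it reaches from about 0.4 to 0.85 m from the base axis. Payload 10.4 kg.
Tool frame: the origin (TCP) lies between the finger pads; the fingertips stand manip.finger_overhang ahead of it and the grasp point (between the pads) lies 11 mm behind it (manip.finger_overhang is the distance from the TCP to the fingertips, in m); x points along the fingers, z is the direction in which the jaws open and shut, and the axes are right-handed (so a half turn about x gives the same grasp; the last joint's range is limited). The gripper opens to 85 mm and grips with 20 to 120 N. Pads are 22 mm wide; open, the fingers measure 114 mm over their backs; the gripper's body (76 mm by 85 mm) begins 54 mm behind the grasp point. The pads swing forward as they close: fully open they stand 13 mm farther back than shut.
Start: joints at [1.096, 0.332, -0.065, 1.46, 0.022, 1.35, -0.088], TCP at [0.273, -0.562, 0.239] pointing down, gripper open.
Joint ranges: [-2.6, 2.6], [-0.5, 2.12], [-1.47, 1.34], [0.16, 2.42], [-1.27, 4.41], [0.06, 2.06], [-2.6, 2.6]. Speed limits (rad/s): [2.22, 2.22, 2.79, 2.79, 3.14, 3.14, 3.14].

INTERFACE

Orientations are given as a unit quaternion [x, y, z, w].
In Python, from workcell import get_obs, camera, workorder, manip gives the robot as it stands. The module is installed in compiled form; this text tells all that it offers.
- The arm moves only by the tool play_rows, never from a script. Its argument "increments" is text: rows parted by semicolons, each of 4 numbers parted by spaces: the shift along the tool's x, y, z in m, then the turn about the tool's x in rad. A call has 1 to 20 rows; each row shifts and turns the pose as measured when the row begins, along the tool's axes as they then stand; what a row does not reach is not made up. A row lasts 1/10 s, in which the tool goes at most 50 mm and 8.59 degrees, less where a joint would pass 70% of its speed; a pose out of reach is approached as far as the arm can. A call is refused whole if a number of a shift passes 0.05 or a number of a turn 0.15, either way. A call with a gripper value outside its range is refused whole. "hand" is the gripper command: -1 is fully open, 1 is shut, values between are in proportion, set as the call begins (left out, the last holds). The fingers move at their own pace and stop on an object; "squeeze" is the grip in N (left out, the last holds). Time passes only in rows, so rows that do not move let the fingers close. It gives the time, the measured TCP pose, the force and the opening at its end, in the units of the state.
- get_obs(): the state, without advancing time (a new reading comes with each control period).
- camera(name): name is "side" or "top"; returns a dict with "img" (420x560x3 uint8, blue, green, red), "fov_y" (degrees; the focal length in pixels is half the picture's height over the tangent of half this angle, whatever the lens; pixels are square), "cx", "cy" (the principal point, pixels), "R" (3x3) and "t" (3): a world point X has camera coordinates R X + t. Camera axes: x right, y down, z forward; pixel columns grow to the right and rows downward; lengths in m; the calibration is good to about 2 mm. A picture is of the moment at which its call begins. There is no depth.
- workorder.hand_in(): hands the job in, once; it reports no verdict.
The state is a dict: "clock": time; "joint_pos": joint angles; "joint_velocities": joint speeds; "tau": joint torques, N m; "position": TCP position; "ee_rot": TCP orientation; "ft_force": force on the tool from outside, world axes, zero at the start; "torque": the same for the moment, N m; "grip_width": opening from 0.0 (shut) to 1.0 (fully open).
Only numpy, scipy, OpenCV 4.12 (cv2) and the standard library are available. Lean on these libraries where they do the work, as an engineer would, in place of code of your own. Each camera call takes 0.05 s, during which the arm holds its last target.

TASK

Build up the swelling test in the soaking-cell base: lay the porous stone in its recess, then on that the ring that is filled with soil, then the perforated steel plate, and last, on top, the larger of the two brass weights. Set each part down gently, without dropping it, flat and centred on the one below; leave the empty ring, the smaller weight and the bowl where they are.

Things in the scene. Friction and masses are not known exactly. Their poses are not given: they have to be found in the camera images.
- cell: soaking-cell base, fixed: dark steel disc 112 mm across with a raised bright ring on top that bounds a shallow round recess, and a brass drain nipple on its side (to 68 mm from the axis, along its +x). Origin on the axis at the underside, z up. Recess floor 8 mm above the origin; recess 82 mm across, its rim stands 3 mm above that floor. It is at the left or right end of the work area.
- porous_stone: porous stone, a plain rough grey disc 64 mm across and 14 mm thick (the widest of the loose discs), lying flat. Origin at the centre of its underside, z up. About 0.08 kg.
- filled_ring: steel sample ring packed level with brown soil (a solid rigid piece), 49 mm across and 28 mm high, standing upright. Origin at the centre of its underside, z up. About 0.21 kg.
- loading_plate: perforated loading plate, a smooth pale steel disc 50 mm across and 12 mm thick with a pattern of small dark holes in its top, lying flat. Origin at the centre of its underside, z up. About 0.12 kg.
- large_weight: the larger brass test weight, a cylinder 30 mm across with a narrower neck and knob on top, 34 mm high in all, standing upright. Grip the cylinder, whose sides are upright over the lower 15 mm at least. Origin at the centre of its underside, z up. About 0.2 kg.
- small_weight: the smaller brass test weight, same shape, 24 mm across and 28 mm high; bystander, to be left alone. Origin at the centre of its underside.
- empty_ring: empty steel mould ring, open through the middle, 51 mm across and 30 mm high; bystander, to be left alone. Origin at the centre of its underside.
- bowl: brown and white porcelain bowl, 94 mm across the rim and 55 mm high; bystander, to be left alone. Origin at the centre of its underside.
Things that resemble listed ones, but are neither listed nor needed, are in the scene too. What is shaped like the large_weight but orange or pink is not meant.

How it is judged:
By the outcome, as a careful person would: the job done as asked, in the order asked, and still so for the second after the job is handed in, with the robot touching nothing.
It also fails if it takes over 112 s, if anything falls off the work surface, if the arm or the gripper's body presses on something with over 40 N, if the wrist force passes 120 N, or if a joint passes its speed limit or range.

## Working session

There is one attempt and no reset: what is moved stays moved. The work goes in short steps, Python scripts to look and compute and a tool call to move; the robot and the scene stay as the last step left them, time stands still between calls to the robot, and variables do not carry over. Pictures are saved under pics/ and viewed, and the job is handed in when it is done.

Besides the shell and the picture viewer there is one more tool, called as a command line: name --argument value ..., lists and objects as JSON in quotes. play_rows: Moves the arm, as the interface text tells. Its arguments: {"type":"object","properties":{"increments":{"type":"string"},"hand":{"type":"number"},"squeeze":{"type":"number"}},"required":["increments"]}

```bash
mkdir -p pics; python3 - <<'E'
from workcell import get_obs, camera, manip
import cv2,json
o=get_obs()
for k,v in o.items(): print(k,v)
print(manip.finger_overhang,[a for a in dir(manip) if a[0]!='_'])
for n in("side","top"):
    c=camera(n); cv2.imwrite(f"pics/{n}0.png",c["img"]); print(n,c["fov_y"],c["cx"],c["cy"],c["R"],c["t"])
E
```

```text
clock 0.0
joint_pos [ 1.09642217  0.33289535 -0.06471277  1.46096363  0.02160058  1.3498616
 -0.0884911 ]
joint_velocities [-0.00089499  0.00078253 -0.00031281  0.00066042  0.00128021  0.00036896
 -0.00102799]
tau [ 1.05252755e-04 -6.25452161e+01  4.88950917e-02 -3.91602838e+01
  1.61572709e-02  9.83221427e-03 -2.39776728e-05]
position [ 0.27269598 -0.56196893  0.23849063]
ee_rot [ 0.37554961  0.59973159 -0.37504952  0.59885088]
ft_force [ 0.03708773 -0.54831104 -0.54999684]
torque [-0.0190369   0.00611083 -0.03369334]
grip_width 0.998589370881072
0.008 ['MotionError', 'finger_overhang']
side 47.707901216180666 280.32272238478413 212.78291218844328 [[-0.99767023  0.06809866 -0.004084  ]
 [ 0.03744057  0.49650913 -0.86722367]
 [-0.05702903 -0.86535614 -0.49790203]] [ 0.49009544 -0.04800598  1.13141998]
top 48.82395227146016 281.6765938953562 212.1376531714431 [[-0.02892946 -0.9995457   0.00845411]
 [-0.98709441  0.02723437 -0.1578066 ]
 [ 0.15750466 -0.01291027 -0.98743385]] [0.12527574 0.4811575  0.86790935]
```

View pics/side0.png

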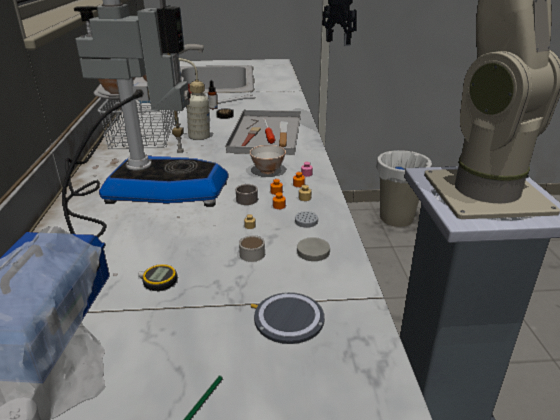

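View pics/top0.png

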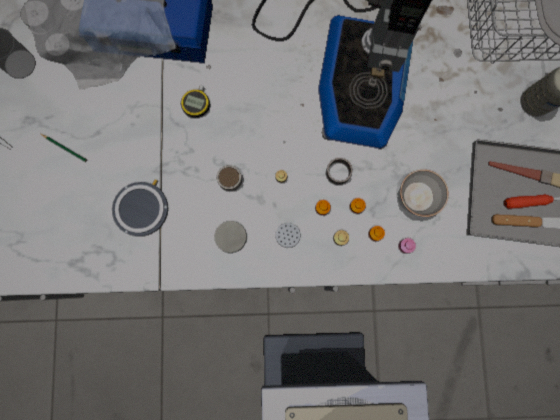

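```bash
cat > h.py <<'E'
import numpy as np,cv2
from workcell import get_obs,camera
def K(c):
    f=c["img"].shape[0]/2/np.tan(np.radians(c["fov_y"])/2); return f
def w(c,u,v,z):
    f=K(c);R=np.array(c["R"]);t=np.array(c["t"])
    d=R.T@np.array([(u-c["cx"])/f,(v-c["cy"])/f,1.]);o=-R.T@t
    return (o+d*(z-o[2])/d[2]).round(4)
def p(c,X):
    q=np.array(c["R"])@np.array(X)+np.array(c["t"]);return (q[:2]/q[2]*K(c)+[c["cx"],c["cy"]])
def ring(c,img,x,y,z,r,s,x0,y0,col):
    a=np.linspace(0,2*np.pi,80)
    P=np.array([p(c,[x+r*np.cos(b),y+r*np.sin(b),z]) for b in a])
    P=((P+.5-[x0,y0])*s).astype(int)
    cv2.polylines(img,[P],True,col,1)
def crop(c,x0,y0,x1,y1,s):
    return cv2.resize(c["img"][y0:y1,x0:x1],None,fx=s,fy=s,interpolation=cv2.INTER_CUBIC)
E
python3 - <<'E'
from h import *
c=camera("top")
cv2.imwrite("pics/t1.png",crop(c,100,150,300,270,4))
cv2.imwrite("pics/t2.png",crop(c,260,150,460,270,4))
c=camera("side")
cv2.imwrite("pics/s1.png",crop(c,225,180,345,350,3))
E
```

```text
(no output)
```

View pics/t1.png

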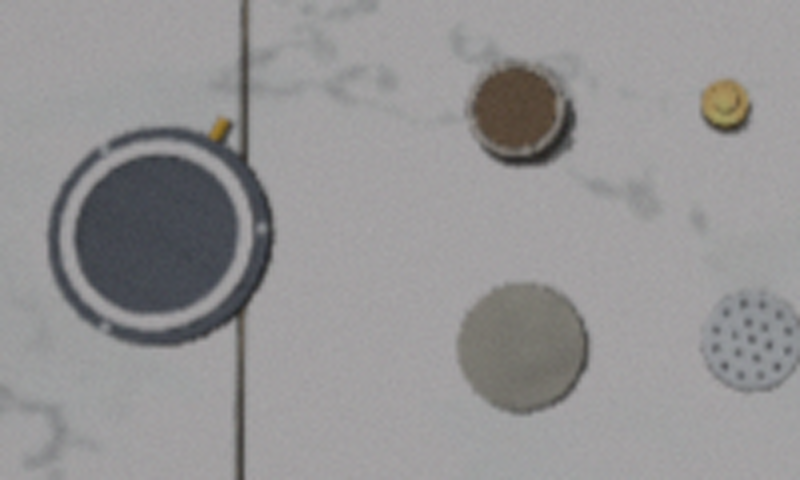

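View pics/t2.png

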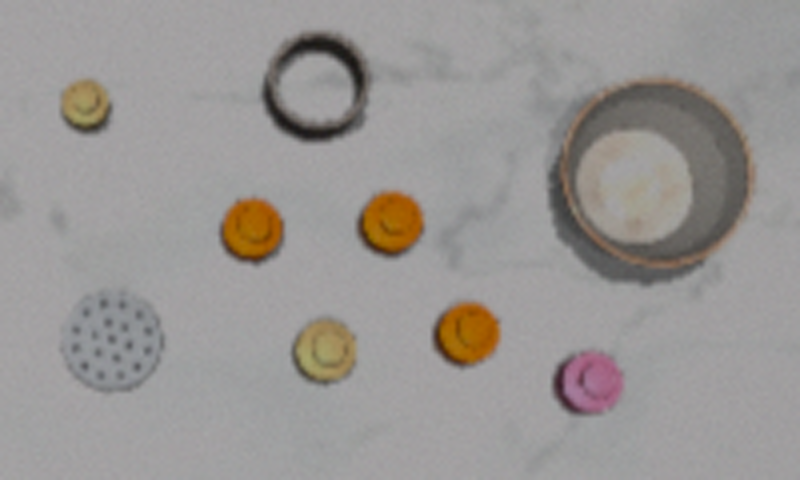

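View pics/s1.png

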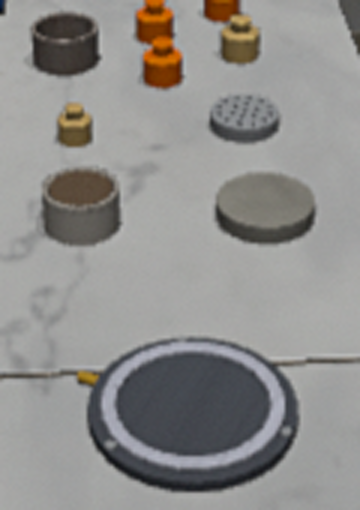

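```bash
cat > est.py <<'E'
from h import *
OB={"cell":(156.5,233.5,.011,.041),"stone":(521,346,.014,.032),"filled":(516,108,.028,.0245),"plate":(752,340,.012,.025),}
c=camera("top");s=camera("side")
W={}
for n,(U,V,z,r) in OB.items():
    W[n]=(*w(c,(U+.5)/4-.5+100,(V+.5)/4-.5+150,z),r)
W["large"]=(*w(c,(325+.5)/4-.5+260,(348+.5)/4-.5+150,.018),.015)
print({k:v for k,v in W.items()})
print(-np.array(c["R"]).T@c["t"],-np.array(s["R"]).T@s["t"])
E
python3 - <<'E'
from est import *
a=crop(c,110,150,360,270,4)[:,:]
a=cv2.resize(c["img"][160:260,105:365],None,fx=3,fy=3,interpolation=cv2.INTER_CUBIC)
b=cv2.resize(s["img"][175:345,230:350],None,fx=3.5,fy=3.5,interpolation=cv2.INTER_CUBIC)
for n,(x,y,z,r) in W.items():
    ring(c,a,x,y,z,r,3,105,160,(0,255,0)); ring(s,b,x,y,z,r,3.5,230,175,(0,255,0))
cv2.imwrite("pics/o1.png",a);cv2.imwrite("pics/o2.png",b)
E
```

```text
{'cell': (np.float64(0.5051), np.float64(0.3987), np.float64(0.011), 0.041), 'stone': (np.float64(0.4428), np.float64(0.2158), np.float64(0.014), 0.032), 'filled': (np.float64(0.5609), np.float64(0.2155), np.float64(0.028), 0.0245), 'plate': (np.float64(0.4428), np.float64(0.1007), np.float64(0.012), 0.025), 'large': (np.float64(0.4352), np.float64(-0.0047), np.float64(0.018), 0.015)}
[0.34187227 0.12331975 0.9318738 ] [0.55527478 0.9695418  0.52370594]
```

View pics/o1.png

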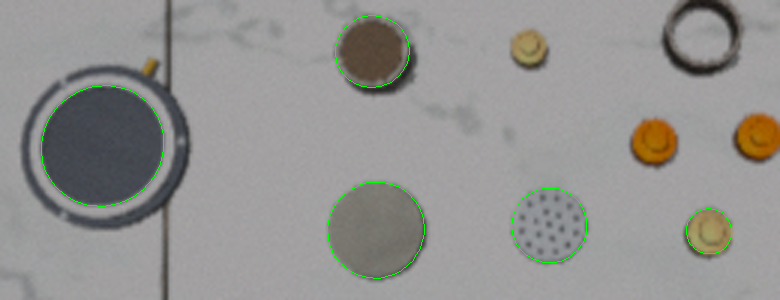

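View pics/o2.png

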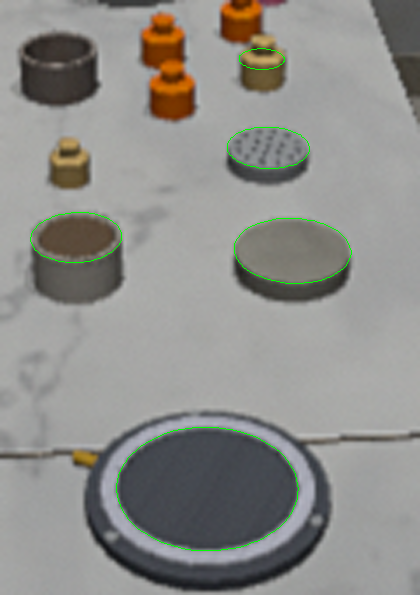

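```bash
cat >> h.py <<'E'
from scipy.spatial.transform import Rotation as Ro
def st(target=None):
    o=get_obs();M=Ro.from_quat(o["ee_rot"]).as_matrix();P=np.array(o["position"])
    print("t",round(float(o["clock"]),2),"P",P.round(4),"F",np.array(o["ft_force"]).round(1),"g",round(float(o["grip_width"]),3),"q",np.array(o["joint_pos"]).round(2))
    print("x",M[:,0].round(3),"y",M[:,1].round(3),"z",M[:,2].round(3))
    if target is not None: print("tool delta",(M.T@(np.array(target)-P)).round(4))
    return P,M
E
python3 -c "
from h import *
st([0.443,-0.2,.2]); st([.443,.216,.15])"
```

```text
t 0.3 P [ 0.2728 -0.5622  0.2391] F [ 0.   0.9 -0.2] g 1.002 q [ 1.1   0.33 -0.06  1.46  0.02  1.35 -0.09]
x [-0.  0. -1.] y [ 0.9    0.437 -0.   ] z [ 0.437 -0.9   -0.   ]
tool delta [ 0.0392  0.3112 -0.2516]
t 0.3 P [ 0.2728 -0.5622  0.2391] F [ 0.   0.9 -0.2] g 1.002 q [ 1.1   0.33 -0.06  1.46  0.02  1.35 -0.09]
x [-0.  0. -1.] y [ 0.9    0.437 -0.   ] z [ 0.437 -0.9   -0.   ]
tool delta [ 0.0893  0.4928 -0.6258]
```

play_rows --increments "0 0.03 -0.03 0.15;0 0.04 -0.04 0.15;0 0.04 -0.05 0.15;0 0.04 -0.05 0;0 0.03 -0.05 0;0 0 -0.05 0;0 0 -0.05 0;0 0 -0.05 0;0 0 -0.05 0;0 0 -0.05 0;0 0 -0.05 0" --hand -1 --squeeze 40

```text
clock: 1.4
position: [0.3878, -0.0531, 0.2372]
ee_rot: [0.498, 0.501, -0.499, 0.502]
ft_force: [1.1, 0.2, 0.6]
grip_width: 1.002
```

```bash
python3 -c "
from h import *
st([.443,.216,.12])"
```

```text
t 1.4 P [ 0.3878 -0.0531  0.2372] F [1.1 0.2 0.6] g 1.002 q [ 0.56 -0.18 -0.48  2.   -0.08  1.3  -1.45]
x [ 0.    -0.003 -1.   ] y [1.    0.006 0.   ] z [ 0.006 -1.     0.003]
tool delta [ 0.1163  0.0567 -0.2692]
```

play_rows --increments "0.01 0 -0.04 -0.15;0.01 0 -0.04 -0.15;0.01 0.02 -0.04 -0.15;0.01 0.03 -0.03 -0.15;0.01 0.03 -0.02 -0.15;0 0.03 0 -0.15;0 0.03 0 -0.15;0 0.03 0 -0.15;0 0.02 0 -0.15;0 0.02 0 -0.15;0 0 0 -0.08;0 0 0 0"

```text
clock: 2.6
position: [0.4813, 0.2733, 0.1859]
ee_rot: [-0.012, 0.705, 0.01, 0.71]
ft_force: [0.0, -0.3, -0.2]
grip_width: 0.996
```

```bash
python3 -c "
from h import *
st([.443,.216,.12])"
```

```text
t 2.6 P [0.4813 0.2733 0.1859] F [ 0.  -0.3 -0.2] g 0.996 q [ 0.14  0.33 -0.88  1.69  0.27  1.24 -0.77]
x [ 0.007 -0.003 -1.   ] y [-0.031  1.    -0.004] z [0.999 0.031 0.007]
tool delta [ 0.0658 -0.0558 -0.0405]
```

play_rows --increments "0.02 -0.03 -0.02 -0.03;0.02 -0.025 -0.02 0;0.02 0 0 0;0.02 0 0 0;0 0 0 0"

```text
clock: 3.1
position: [0.4432, 0.2127, 0.1038]
ee_rot: [-0.018, 0.704, 0.015, 0.71]
ft_force: [-1.2, -0.4, 0.5]
grip_width: 0.998
```

```bash
python3 -c "
from h import *
st([.443,.216,.06])
c=camera('side');cv2.imwrite('pics/s3.png',crop(c,220,120,380,290,3.5))
c=camera('top');cv2.imwrite('pics/t3.png',c['img'])"
```

```text
t 3.1 P [0.4432 0.2127 0.1038] F [-1.2 -0.4  0.5] g 0.998 q [ 0.25  0.27 -0.88  1.93  0.25  1.04 -0.69]
x [ 0.01  -0.004 -1.   ] y [-0.046  0.999 -0.004] z [0.999 0.046 0.009]
tool delta [ 0.0438  0.0035 -0.0005]
```

View pics/s3.png

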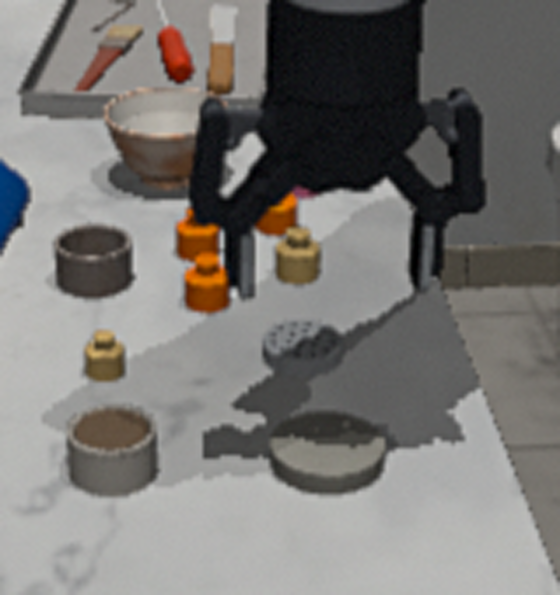

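```bash
python3 -c "
from h import *
s=camera('side')
for U,V,X in((245,297,.486),(427,290,.4)):
    u,v=U/3.5+220,V/3.5+120
    for z in (.08,.09,.1,.11,.12): print(z,p(s,[X,.2127,z]).round(1),(round(u,1),round(v,1)), w(s,u,v,z))
"
```

```text
0.08 [290.8 216.2] (290.0, 204.9) [0.4837 0.1691 0.08  ]
0.09 [290.8 211.6] (290.0, 204.9) [0.4853 0.1871 0.09  ]
0.1 [290.9 206.8] (290.0, 204.9) [0.4869 0.2052 0.1   ]
0.11 [290.9 202. ] (290.0, 204.9) [0.4886 0.2232 0.11  ]
0.12 [290.9 197.2] (290.0, 204.9) [0.4902 0.2413 0.12  ]
0.08 [336.8 214.5] (342.0, 202.9) [0.3822 0.1687 0.08  ]
0.09 [337.1 209.8] (342.0, 202.9) [0.3861 0.1868 0.09  ]
0.1 [337.4 205.1] (342.0, 202.9) [0.39   0.2048 0.1   ]
0.11 [337.7 200.3] (342.0, 202.9) [0.3939 0.2229 0.11  ]
0.12 [338.  195.5] (342.0, 202.9) [0.3978 0.2409 0.12  ]
```

play_rows --increments "0.02 0.003 0 0.046;0.02 0 0 0;0.02 0 0 0;0.015 0 0 0;0 0 0 0;0 0 0 0"

```text
clock: 3.85
position: [0.4516, 0.221, 0.0365]
ee_rot: [0.002, 0.698, -0.0, 0.716]
ft_force: [0.6, 0.3, 0.5]
grip_width: 1.004
```

```bash
python3 -c "
from h import *
st([.443,.216,.008])
c=camera('side');cv2.imwrite('pics/s4.png',crop(c,220,120,380,290,3.5))
"
```

```text
t 3.85 P [0.4516 0.221  0.0365] F [0.6 0.3 0.5] g 1.004 q [ 0.16  0.39 -0.81  1.97  0.37  0.91 -0.84]
x [ 0.025  0.003 -1.   ] y [0.003 1.    0.003] z [ 1.    -0.003  0.025]
tool delta [ 0.0283 -0.0051 -0.0092]
```

View pics/s4.png

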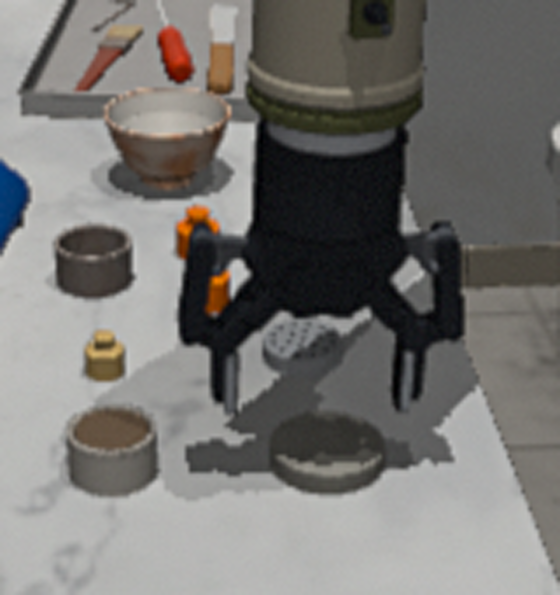

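play_rows --increments "0 0 0 0;0 0 0 0;0 0 0 0"

```text
clock: 4.2
position: [0.4529, 0.2214, 0.0388]
ee_rot: [0.003, 0.697, -0.0, 0.717]
ft_force: [-0.8, 0.4, 0.1]
grip_width: 1.003
```

```bash
python3 -c "
from h import *
st([.443,.216,.008])
"
```

```text
t 4.2 P [0.4529 0.2214 0.0388] F [-0.8  0.4  0.1] g 1.003 q [ 0.16  0.39 -0.81  1.97  0.37  0.91 -0.84]
x [ 0.028  0.003 -1.   ] y [0.004 1.    0.004] z [ 1.    -0.004  0.028]
tool delta [ 0.0305 -0.0056 -0.0107]
```

play_rows --increments "0 0 0 0;0 0 0 0;0 0 0 0;0 0 0 0"

```text
clock: 4.6
position: [0.4532, 0.2214, 0.0394]
ee_rot: [0.003, 0.697, -0.0, 0.717]
ft_force: [-0.0, 0.6, -0.4]
grip_width: 0.999
```

```bash
python3 -c "
from h import *
st([.443,.216,.008])
"
```

```text
t 4.6 P [0.4532 0.2214 0.0394] F [-0.   0.6 -0.4] g 0.999 q [ 0.17  0.39 -0.81  1.97  0.37  0.91 -0.84]
x [ 0.029  0.003 -1.   ] y [0.004 1.    0.004] z [ 1.    -0.004  0.029]
tool delta [ 0.031  -0.0055 -0.0111]
```

play_rows --increments "-0.03 0 -0.005 0;-0.03 0 -0.005 0;0 0 0 0;0 0 0 0"

```text
clock: 5.0
position: [0.4405, 0.221, 0.1]
ee_rot: [0.003, 0.698, -0.0, 0.716]
ft_force: [-0.4, -0.2, -0.4]
grip_width: 1.001
```

```bash
python3 -c "
from h import *
st([.443,.216,.008])
"
```

```text
t 5.0 P [0.4405 0.221  0.1   ] F [-0.4 -0.2 -0.4] g 1.001 q [ 0.23  0.27 -0.88  1.95  0.26  1.01 -0.77]
x [ 0.027  0.003 -1.   ] y [0.004 1.    0.003] z [ 1.    -0.004  0.027]
tool delta [ 0.092  -0.0052  0.0001]
```

play_rows --increments "0.01 -0.003 0 0;0.01 -0.002 0 0;0.01 0 0 0;0.01 0 0 0;0.01 0 0 0;0 0 0 0"

```text
clock: 5.6
position: [0.4397, 0.2144, 0.0414]
ee_rot: [0.002, 0.7, -0.001, 0.714]
ft_force: [-0.5, -0.4, -0.4]
grip_width: 1.001
```

```bash
python3 -c "
from h import *
st([.443,.216,.008])
"
```

```text
t 5.6 P [0.4397 0.2144 0.0414] F [-0.5 -0.4 -0.4] g 1.001 q [ 0.19  0.36 -0.83  2.    0.35  0.91 -0.83]
x [ 0.02   0.002 -1.   ] y [0.004 1.    0.002] z [ 1.    -0.004  0.02 ]
tool delta [0.0335 0.0016 0.0026]
```

play_rows --increments "0.008 0.001 0.002 0;0.008 0 0.001 0;0.006 0 0 0;0.004 0 0 0;0 0 0 0"

```text
clock: 6.1
position: [0.4438, 0.216, 0.0131]
ee_rot: [0.002, 0.7, -0.001, 0.714]
ft_force: [0.4, -0.0, -0.2]
grip_width: 1.0
```

```bash
python3 -c "
from h import *
st([.443,.216,.008])
c=camera('side');cv2.imwrite('pics/s5.png',crop(c,220,120,380,290,3.5))
"
```

```text
t 6.1 P [0.4438 0.216  0.0131] F [ 0.4 -0.  -0.2] g 1.0 q [ 0.15  0.42 -0.8   2.    0.4   0.86 -0.87]
x [ 0.02   0.002 -1.   ] y [0.004 1.    0.002] z [ 1.    -0.004  0.02 ]
tool delta [ 0.0051 -0.     -0.0009]
```

View pics/s5.png

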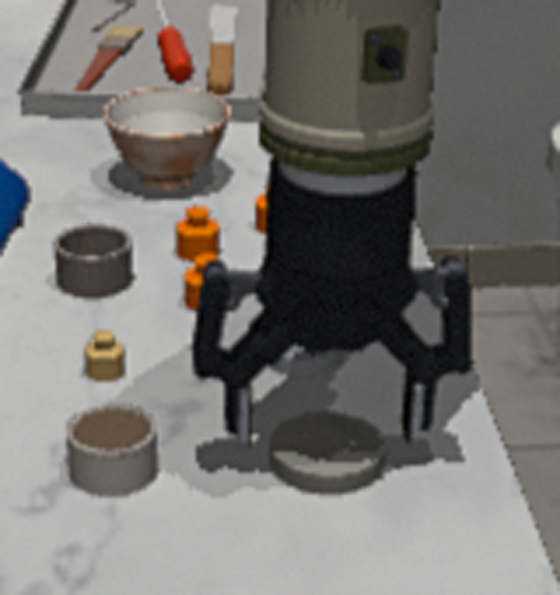

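play_rows --increments "0.004 0 0 0;0.002 0 0 0;0 0 0 0;0 0 0 0" --hand -0.8

```text
clock: 6.55
position: [0.4445, 0.2163, 0.0076]
ee_rot: [0.002, 0.699, -0.0, 0.715]
ft_force: [-0.3, -0.3, -0.8]
grip_width: 0.902
```

play_rows --increments "0 0 0 0;0 0 0 0;0 0 0 0;0 0 0 0" --hand 1 --squeeze 35

```text
clock: 6.95
position: [0.4447, 0.2163, 0.0083]
ee_rot: [0.002, 0.699, -0.001, 0.715]
ft_force: [-0.5, -0.9, -1.1]
grip_width: 0.726
```

```bash
python3 -c "
from h import *
st([.443,.216,.008])
c=camera('side');cv2.imwrite('pics/s6.png',crop(c,240,180,360,280,5))
"
```

```text
t 6.95 P [0.4447 0.2163 0.0083] F [-0.5 -0.9 -1.1] g 0.726 q [ 0.15  0.43 -0.79  2.    0.42  0.85 -0.88]
x [ 0.022  0.002 -1.   ] y [0.004 1.    0.002] z [ 1.    -0.004  0.022]
tool delta [ 0.0002 -0.0003 -0.0017]
```

View pics/s6.png

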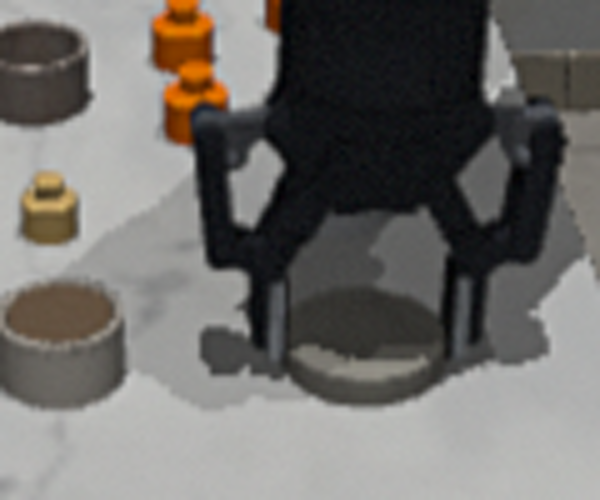

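play_rows --increments "0 0 0 0;0 0 0 0"

```text
clock: 7.2
position: [0.4446, 0.2163, 0.0082]
ee_rot: [0.002, 0.699, -0.001, 0.715]
ft_force: [0.3, -0.5, 0.5]
grip_width: 0.727
```

play_rows --increments "-0.005 0 0 0;-0.008 0 0 0;-0.01 0 0 0;-0.01 0 0 0;-0.01 0 0 0;-0.01 0 0 0;0 0 0 0"

```text
clock: 7.9
position: [0.4437, 0.2166, 0.0669]
ee_rot: [0.002, 0.699, -0.0, 0.715]
ft_force: [1.2, -0.2, -1.5]
grip_width: 0.73
```

```bash
python3 -c "
from h import *
st([.505,.3987,.06])
c=camera('side');cv2.imwrite('pics/s7.png',crop(c,240,160,360,280,5))
"
```

```text
t 7.9 P [0.4437 0.2166 0.0669] F [ 1.2 -0.2 -1.5] g 0.73 q [ 0.21  0.32 -0.85  1.97  0.31  0.95 -0.8 ]
x [ 0.024  0.003 -1.   ] y [0.004 1.    0.003] z [ 1.    -0.004  0.024]
tool delta [0.0088 0.1823 0.0604]
```

View pics/s7.png

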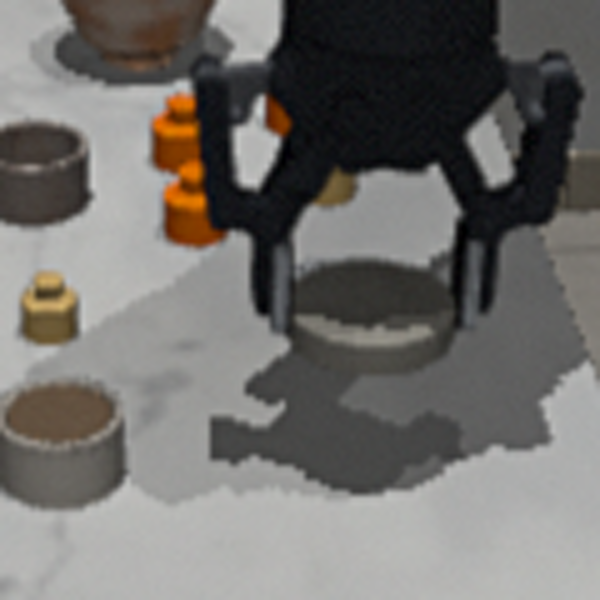

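play_rows --increments "0 0.008 0.003 0;0 0.014 0.005 0;0 0.018 0.006 0;0 0.018 0.006 0;0 0.018 0.006 0;0 0.018 0.006 0;0 0.018 0.006 0;0 0.016 0.005 0;0 0.012 0.004 0;0 0.008 0.002 0;0 0 0 0;0 0 0 0"

```text
clock: 9.15
position: [0.4929, 0.3728, 0.0593]
ee_rot: [0.001, 0.702, -0.003, 0.712]
ft_force: [-0.9, -0.1, -0.8]
grip_width: 0.729
```

```bash
python3 -c "
from h import *
st([.505,.3987,.05])
c=camera('side');cv2.imwrite('pics/s8.png',crop(c,190,180,390,360,4))
c=camera('top');cv2.imwrite('pics/t8.png',crop(c,80,150,220,270,5))
"
```

```text
t 9.15 P [0.4929 0.3728 0.0593] F [-0.9 -0.1 -0.8] g 0.729 q [-0.14  0.6  -0.78  1.64  0.48  1.09 -1.06]
x [ 0.014 -0.002 -1.   ] y [ 0.005  1.    -0.002] z [ 1.    -0.005  0.014]
tool delta [0.0094 0.026  0.0119]
```

View pics/s8.png

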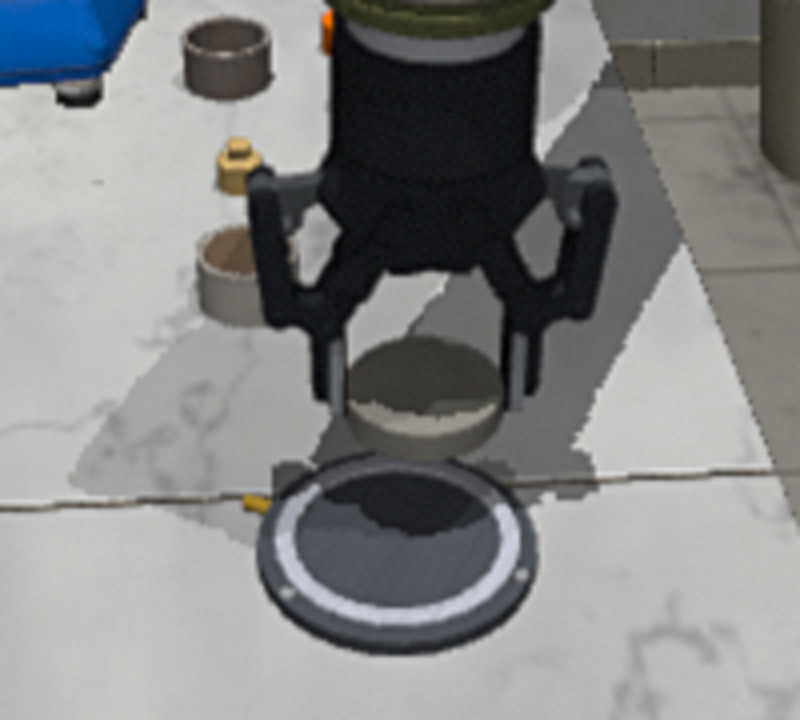

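View pics/t8.png

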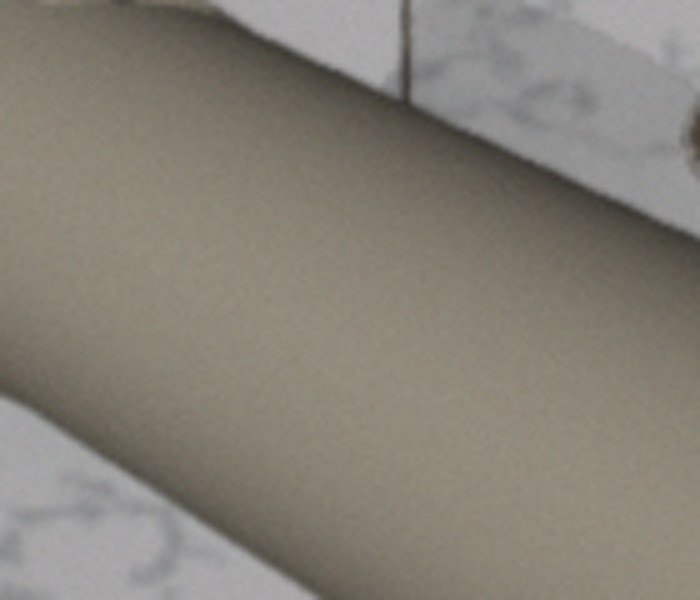

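play_rows --increments "0 0.01 0.004 0;0 0.01 0.004 0;0 0.006 0.004 0;0 0 0.001 0;0.006 0 0 0;0.006 0 0 0;0 0 0 0;0 0 0 0"

```text
clock: 10.05
position: [0.5081, 0.3988, 0.0464]
ee_rot: [0.002, 0.702, -0.004, 0.712]
ft_force: [0.4, -0.2, -1.8]
grip_width: 0.728
```

```bash
python3 - <<'E'
from h import *
P,M=st([.505,.3987,.03])
s=camera('side')
x0,y0,k=220,200,5
b=crop(s,220,200,350,320,5)
z=P[2]-.0083+.014
ring(s,b,P[0],P[1],z,.032,k,x0,y0,(0,255,0)); ring(s,b,P[0],P[1],z-.014,.032,k,x0,y0,(0,255,255))
ring(s,b,.5051,.3987,.011,.041,k,x0,y0,(255,0,255))
cv2.imwrite('pics/s9.png',b)
E
```

```text
t 10.05 P [0.5081 0.3988 0.0464] F [ 0.4 -0.2 -1.8] g 0.728 q [-0.19  0.66 -0.75  1.57  0.51  1.1  -1.08]
x [ 0.015 -0.003 -1.   ] y [ 0.008  1.    -0.003] z [ 1.    -0.008  0.015]
tool delta [ 0.0164 -0.0001 -0.0034]
```

View pics/s9.png

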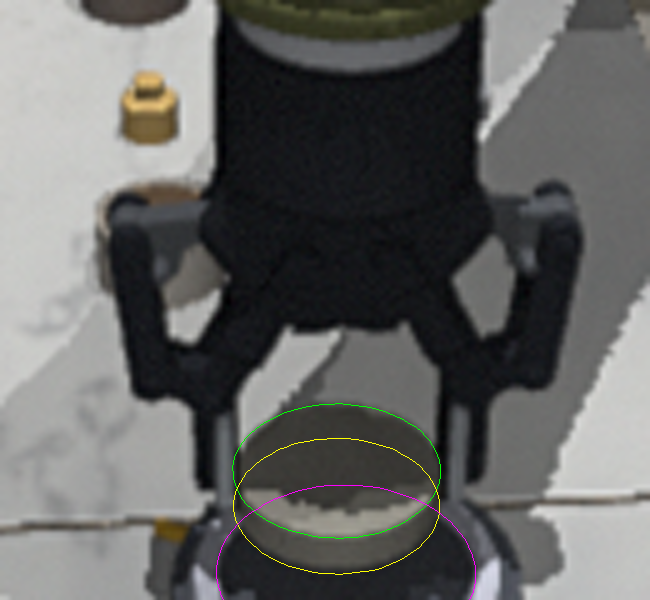

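play_rows --increments "0.006 0 -0.002 0;0.007 0 0 0;0.006 0 0 0;0.003 0 0 0;0 0 0 0;0 0 0 0"

```text
clock: 10.7
position: [0.5062, 0.3982, 0.0222]
ee_rot: [0.002, 0.702, -0.004, 0.712]
ft_force: [-0.1, -0.2, -0.2]
grip_width: 0.73
```

```bash
python3 - <<'E'
from h import *
P,M=st([.506,.3985,.0175])
s=camera('side')
x0,y0,k=220,200,5
b=crop(s,220,200,350,320,5)
cv2.imwrite('pics/s10.png',b)
E
```

```text
t 10.7 P [0.5062 0.3982 0.0222] F [-0.1 -0.2 -0.2] g 0.73 q [-0.2   0.69 -0.74  1.59  0.53  1.06 -1.1 ]
x [ 0.015 -0.004 -1.   ] y [ 0.008  1.    -0.004] z [ 1.    -0.008  0.015]
tool delta [ 0.0047  0.0003 -0.0002]
```

View pics/s10.png

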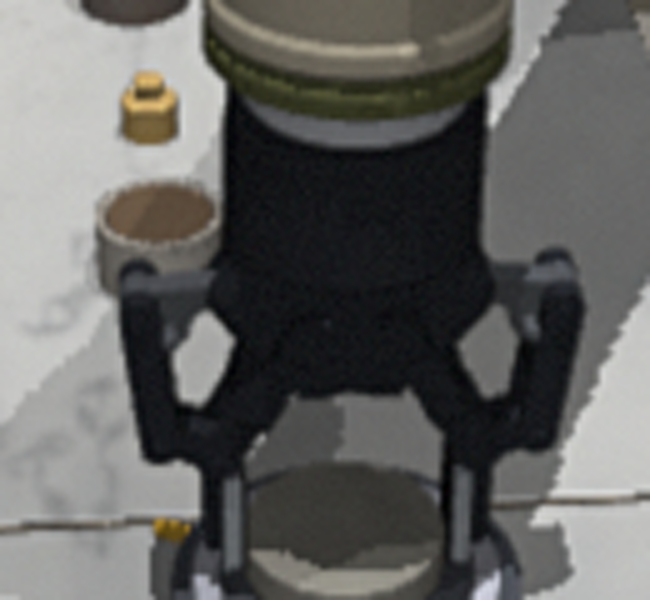

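play_rows --increments "0.002 0 0 0;0.0015 0 0 0;0.001 0 0 0;0.001 0 0 0;0 0 0 0"

```text
clock: 11.25
position: [0.5066, 0.3984, 0.0169]
ee_rot: [0.002, 0.702, -0.004, 0.713]
ft_force: [0.2, -0.3, -0.1]
grip_width: 0.734
```

play_rows --increments "0.001 0 0 0;0.001 0 0 0;0 0 0 0"

```text
clock: 11.55
position: [0.5069, 0.3988, 0.0165]
ee_rot: [0.002, 0.701, -0.004, 0.713]
ft_force: [0.6, 0.0, -0.7]
grip_width: 0.727
```

play_rows --increments "0.0015 0 -0.001 0;0.0015 0 0 0"

```text
clock: 11.75
position: [0.507, 0.3989, 0.016]
ee_rot: [0.002, 0.7, -0.004, 0.714]
ft_force: [-8.5, -8.8, 21.5]
grip_width: 0.724
```

play_rows --increments "-0.0005 0 0 0"

```text
clock: 11.85
position: [0.507, 0.399, 0.0169]
ee_rot: [0.002, 0.7, -0.004, 0.714]
ft_force: [0.6, 0.2, -1.1]
grip_width: 0.725
```

play_rows --increments "0 0 0 0;0 0 0 0;0 0 0 0;0 0 0 0" --hand -0.75

```text
clock: 12.25
position: [0.507, 0.3991, 0.0165]
ee_rot: [0.002, 0.7, -0.004, 0.714]
ft_force: [0.3, 0.2, 0.9]
grip_width: 0.873
```

```bash
python3 - <<'E'
from h import *
P,M=st([.506,.3985,.0175])
s=camera('side')
b=crop(s,220,200,350,330,4.6)
cv2.imwrite('pics/s11.png',b)
E
```

```text
t 12.25 P [0.507  0.3991 0.0165] F [0.3 0.2 0.9] g 0.873 q [-0.21  0.69 -0.73  1.59  0.54  1.05 -1.1 ]
x [ 0.02  -0.003 -1.   ] y [ 0.009  1.    -0.003] z [ 1.    -0.009  0.02 ]
tool delta [-0.001  -0.0006 -0.001 ]
```

View pics/s11.png

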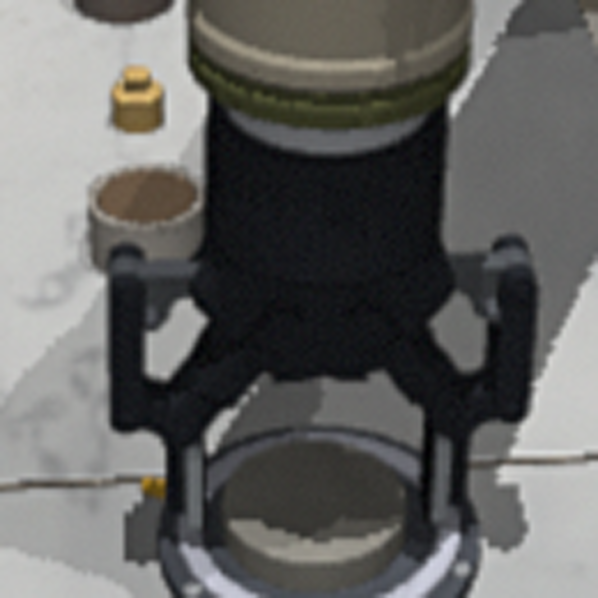

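play_rows --increments "-0.005 0 0 0;-0.01 0 0 0;-0.02 0 0 0;-0.025 0 0 0;-0.015 -0.01 0 0;0 -0.02 0.005 0;0 -0.03 0.01 0;0 -0.03 0.01 0;0 -0.03 0.01 0;0 -0.02 0.01 0;0 -0.01 0.005 0;0 0 0 0" --hand -0.6

```text
clock: 13.5
position: [0.5556, 0.2403, 0.102]
ee_rot: [0.002, 0.699, -0.004, 0.715]
ft_force: [0.4, -0.9, -0.9]
grip_width: 0.8
```

```bash
python3 - <<'E'
from h import *
P,M=st([.561,.2155,.06])
s=camera('side')
b=crop(s,200,150,360,350,3)
cv2.imwrite('pics/s12.png',b)
t=camera('top')
cv2.imwrite('pics/t12.png',crop(t,80,150,260,270,4))
E
```

```text
t 13.5 P [0.5556 0.2403 0.102 ] F [ 0.4 -0.9 -0.9] g 0.8 q [ 0.12  0.51 -0.78  1.66  0.41  1.12 -0.78]
x [ 0.024 -0.003 -1.   ] y [ 0.008  1.    -0.003] z [ 1.    -0.008  0.024]
tool delta [ 0.0422 -0.0246  0.0047]
```

View pics/s12.png

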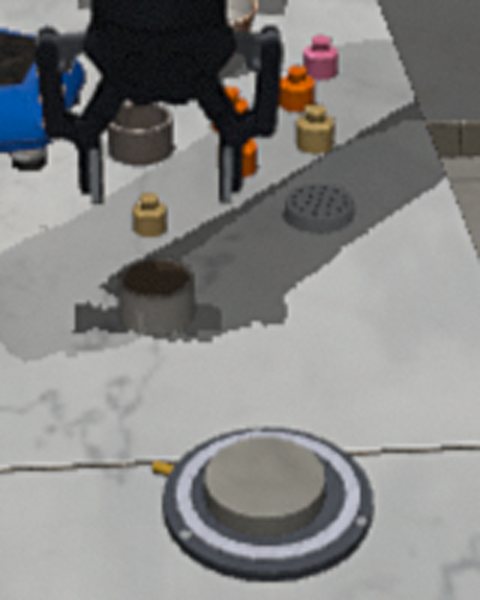

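View pics/t12.png

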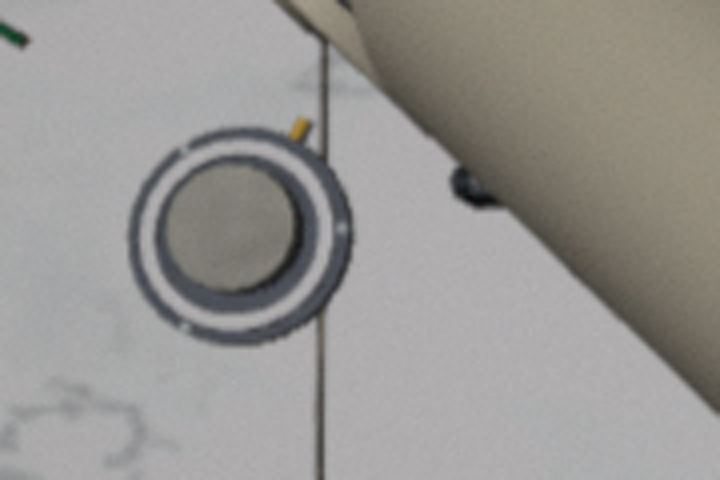

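```bash
python3 - <<'E'
from h import *
t=camera('top');s=camera('side')
b=crop(t,80,150,200,270,5);x0,y0,k=80,150,5
b2=crop(s,240,270,340,350,6)
for (x,y,z,r,col) in ((.5051,.3987,.011,.041,(255,0,255)),(.506,.3987,.022,.032,(0,255,0)),):
    ring(t,b,x,y,z,r,5,80,150,col);ring(s,b2,x,y,z,r,6,240,270,col)
cv2.imwrite('pics/t13.png',b);cv2.imwrite('pics/s13.png',b2)
E
```

```text
(no output)
```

View pics/t13.png

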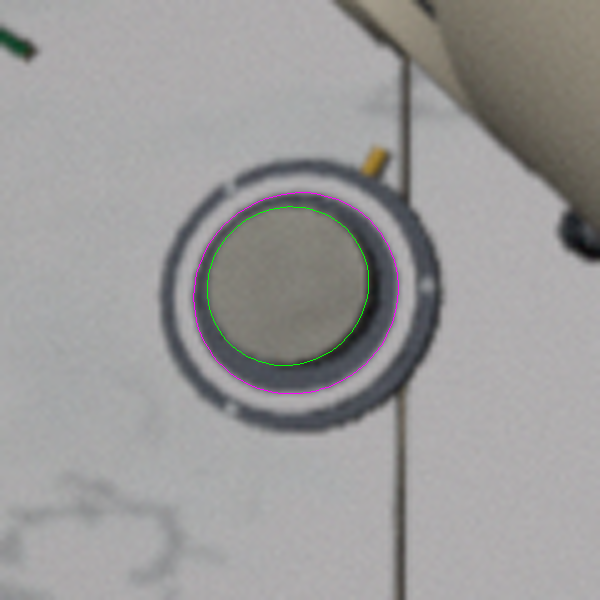

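View pics/s13.png

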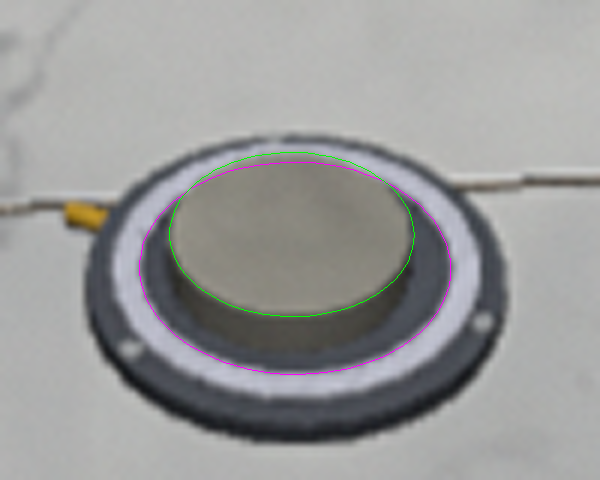

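play_rows --increments "0.01 -0.008 0.002 0;0.014 -0.008 0.001 0;0.014 -0.006 0 0;0.014 -0.002 0 0;0.012 0 0 0;0.008 0 0 0;0.003 0 0 0;0 0 0 0;0 0 0 0"

```text
clock: 14.6
position: [0.5558, 0.2212, 0.0182]
ee_rot: [-0.001, 0.7, 0.001, 0.714]
ft_force: [-0.2, 0.0, 1.0]
grip_width: 0.799
```

```bash
python3 - <<'E'
from h import *
P,M=st([.561,.2158,.015])
s=camera('side')
b=crop(s,200,150,320,290,4)
cv2.imwrite('pics/s14.png',b)
E
```

```text
t 14.6 P [0.5558 0.2212 0.0182] F [-0.2  0.   1. ] g 0.799 q [ 0.12  0.6  -0.73  1.73  0.48  0.98 -0.8 ]
x [ 0.019 -0.001 -1.   ] y [-0.002  1.    -0.001] z [1.    0.002 0.019]
tool delta [ 0.0033 -0.0054  0.0051]
```

View pics/s14.png

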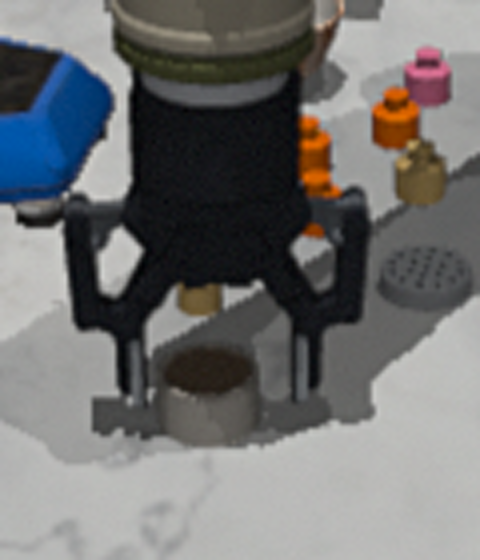

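play_rows --increments "0.002 -0.004 0.004 0;0.001 -0.003 0.002 0;0 0 0 0;0 0 0 0"

```text
clock: 15.05
position: [0.5637, 0.2138, 0.0167]
ee_rot: [-0.001, 0.699, 0.001, 0.715]
ft_force: [0.6, 0.2, -0.5]
grip_width: 0.8
```

```bash
python3 - <<'E'
from h import *
P,M=st([.561,.2158,.015])
E
```

```text
t 15.05 P [0.5637 0.2138 0.0167] F [ 0.6  0.2 -0.5] g 0.8 q [ 0.13  0.61 -0.73  1.72  0.49  0.98 -0.78]
x [ 0.022 -0.    -1.   ] y [-0.002  1.    -0.   ] z [1.    0.002 0.022]
tool delta [ 0.0017  0.002  -0.0027]
```

play_rows --increments "0.001 0.001 -0.002 0;0 0.0005 -0.001 0;0 0 0 0"

```text
clock: 15.35
position: [0.5604, 0.2156, 0.0158]
ee_rot: [-0.001, 0.699, 0.001, 0.715]
ft_force: [-0.6, 0.2, 0.0]
grip_width: 0.801
```

play_rows --increments "0 0 0 0;0 0 0 0;0 0 0 0;0 0 0 0;0 0 0 0;0 0 0 0" --hand 1 --squeeze 40

```text
clock: 15.95
position: [0.5603, 0.2158, 0.0163]
ee_rot: [-0.001, 0.699, 0.001, 0.715]
ft_force: [-1.1, 0.1, 0.8]
grip_width: 0.555
```

```bash
python3 - <<'E'
from h import *
P,M=st([.561,.2158,.015])
s=camera('side')
b=crop(s,200,180,320,280,6)
ring(s,b,.560,.2155,.028,.0245,6,200,180,(0,255,0))
ring(s,b,P[0]-.001,P[1],.028,.0245,6,200,180,(255,0,255))
cv2.imwrite('pics/s15.png',b)
E
```

```text
t 15.95 P [0.5603 0.2158 0.0163] F [-1.1  0.1  0.8] g 0.555 q [ 0.12  0.6  -0.73  1.73  0.49  0.98 -0.79]
x [ 0.022 -0.    -1.   ] y [-0.002  1.    -0.   ] z [1.    0.002 0.022]
tool delta [ 0.0013 -0.      0.0006]
```

View pics/s15.png

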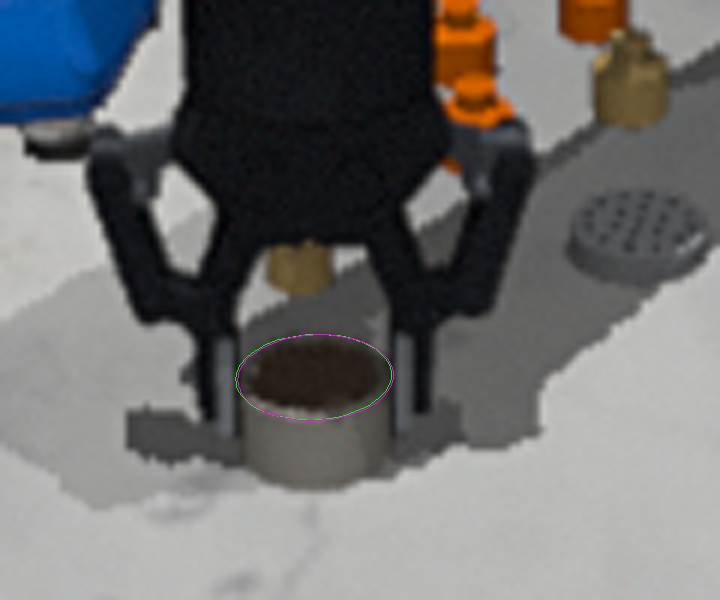

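play_rows --increments "-0.005 0 0 0;-0.01 0 0 0;-0.014 0 0 0;-0.014 0 0 0;-0.014 0.004 0 0;-0.006 0.01 -0.003 0;0 0.016 -0.005 0;0 0.018 -0.006 0;0 0.018 -0.006 0;0 0.018 -0.006 0;0 0.018 -0.006 0;0 0.018 -0.006 0;0 0.016 -0.005 0;0 0.012 -0.004 0;0 0.008 -0.003 0;0 0.004 0 0;0 0 0 0"

```text
clock: 17.7
position: [0.5029, 0.3903, 0.0899]
ee_rot: [-0.001, 0.698, 0.003, 0.716]
ft_force: [0.3, -0.4, -2.3]
grip_width: 0.546
```

```bash
python3 - <<'E'
from h import *
P,M=st([.5065,.399,.055])
s=camera('side')
b=crop(s,200,180,350,330,4)
cv2.imwrite('pics/s16.png',b)
E
```

```text
t 17.7 P [0.5029 0.3903 0.0899] F [ 0.3 -0.4 -2.3] g 0.546 q [-0.15  0.59 -0.79  1.58  0.47  1.14 -1.04]
x [ 0.025  0.004 -1.   ] y [-0.005  1.     0.004] z [1.    0.005 0.025]
tool delta [0.035  0.0086 0.0028]
```

View pics/s16.png

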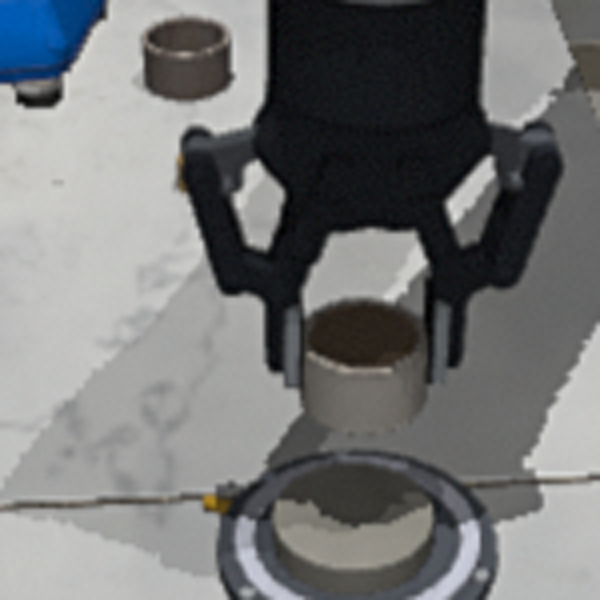

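play_rows --increments "0.008 0.004 0.001 0;0.01 0.003 0.001 0;0.01 0.001 0 0;0.006 0 0 0;0 0 0 0;0 0 0 0"

```text
clock: 18.35
position: [0.5075, 0.3952, 0.0511]
ee_rot: [-0.0, 0.699, 0.001, 0.716]
ft_force: [-0.2, -0.1, -2.0]
grip_width: 0.55
```

```bash
python3 - <<'E'
from h import *
P,M=st([.5065,.399,.042])
s=camera('side')
b=crop(s,230,200,350,320,5)
z=P[2]-.0163
for (x,y,zz,r,col) in ((.506,.3985,.022,.032,(255,0,255)),(P[0]-.001,P[1],z,.0245,(0,255,255)),(P[0]-.001,P[1],z+.028,.0245,(0,255,0))):
    ring(s,b,x,y,zz,r,5,230,200,col)
cv2.imwrite('pics/s17.png',b)
E
```

```text
t 18.35 P [0.5075 0.3952 0.0511] F [-0.2 -0.1 -2. ] g 0.55 q [-0.18  0.65 -0.76  1.59  0.51  1.09 -1.07]
x [ 0.024  0.001 -1.   ] y [-0.001  1.     0.001] z [1.    0.001 0.024]
tool delta [ 0.009   0.0038 -0.0012]
```

View pics/s17.png

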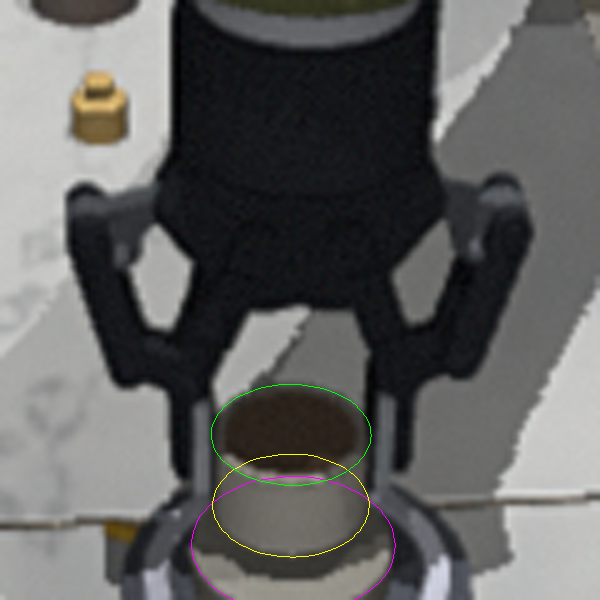

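play_rows --increments "0.003 0.003 -0.0005 0;0.003 0.002 0 0;0.002 0 0 0;0 0 0 0;0 0 0 0"

```text
clock: 18.9
position: [0.5075, 0.4011, 0.0435]
ee_rot: [0.0, 0.698, 0.001, 0.716]
ft_force: [-0.5, -0.2, -1.9]
grip_width: 0.555
```

```bash
python3 - <<'E'
from h import *
P,M=st([.5065,.399,.0385])
E
```

```text
t 18.9 P [0.5075 0.4011 0.0435] F [-0.5 -0.2 -1.9] g 0.555 q [-0.2   0.66 -0.75  1.58  0.52  1.08 -1.08]
x [ 0.025  0.002 -1.   ] y [-0.001  1.     0.002] z [1.    0.001 0.025]
tool delta [ 0.005  -0.0021 -0.0012]
```

play_rows --increments "0.0015 -0.0015 -0.001 0;0.0015 -0.0005 0 0;0.001 0 0 0;0 0 0 0"

```text
clock: 19.3
position: [0.5067, 0.3988, 0.0394]
ee_rot: [0.0, 0.698, 0.001, 0.716]
ft_force: [-0.3, 0.3, -2.9]
grip_width: 0.549
```

```bash
python3 - <<'E'
from h import *
P,M=st([.5065,.399,.0385])
E
```

```text
t 19.3 P [0.5067 0.3988 0.0394] F [-0.3  0.3 -2.9] g 0.549 q [-0.19  0.66 -0.75  1.59  0.52  1.07 -1.08]
x [ 0.026  0.002 -1.   ] y [-0.001  1.     0.002] z [1.    0.001 0.026]
tool delta [ 0.0009  0.0002 -0.0002]
```

play_rows --increments "0.001 0 -0.0003 0;0.001 0 0 0"

```text
clock: 19.5
position: [0.5066, 0.3989, 0.0382]
ee_rot: [0.0, 0.698, 0.001, 0.716]
ft_force: [-4.3, -4.5, 13.1]
grip_width: 0.555
```

play_rows --increments "0.0003 0 0 0"

```text
clock: 19.6
position: [0.5067, 0.399, 0.0384]
ee_rot: [0.0, 0.698, 0.001, 0.717]
ft_force: [-0.3, 0.5, -0.3]
grip_width: 0.551
```

play_rows --increments "0 0 0 0;0 0 0 0;0 0 0 0;0 0 0 0" --hand -0.5

```text
clock: 20.0
position: [0.5072, 0.3996, 0.039]
ee_rot: [0.001, 0.697, 0.001, 0.717]
ft_force: [0.9, -0.1, -0.8]
grip_width: 0.755
```

play_rows --increments "-0.005 0 0 0;-0.01 0 0 0;-0.02 0 0 0;-0.025 0 0 0;-0.015 -0.01 0 0;0 -0.03 -0.005 0;0 -0.035 -0.01 0;0 -0.04 -0.01 0;0 -0.04 -0.01 0;0 -0.04 -0.01 0;0 -0.04 -0.01 0;0 -0.03 -0.005 0;0 -0.015 0 0;0 0 0 0"

```text
clock: 21.4
position: [0.441, 0.1036, 0.1184]
ee_rot: [0.001, 0.696, -0.002, 0.718]
ft_force: [-0.3, 1.4, -0.0]
grip_width: 0.747
```

```bash
python3 - <<'E'
from h import *
P,M=st([.4438,.101,.06])
t=camera('top');s=camera('side')
b=crop(t,80,150,200,270,5)
b2=crop(s,240,250,340,350,6)
for (x,y,z,r,col) in ((.5055,.3987,.05,.0245,(0,255,0)),):
    ring(t,b,x,y,z,r,5,80,150,col);ring(s,b2,x,y,z,r,6,240,250,col)
cv2.imwrite('pics/t18.png',b);cv2.imwrite('pics/s18.png',b2)
cv2.imwrite('pics/s18b.png',crop(s,200,100,360,240,4))
E
```

```text
t 21.4 P [0.441  0.1036 0.1184] F [-0.3  1.4 -0. ] g 0.747 q [ 0.49  0.11 -0.85  2.03  0.12  1.01 -0.43]
x [ 0.032 -0.001 -0.999] y [ 0.004  1.    -0.001] z [ 0.999 -0.004  0.032]
tool delta [ 0.0585 -0.0025  0.0009]
```

View pics/t18.png

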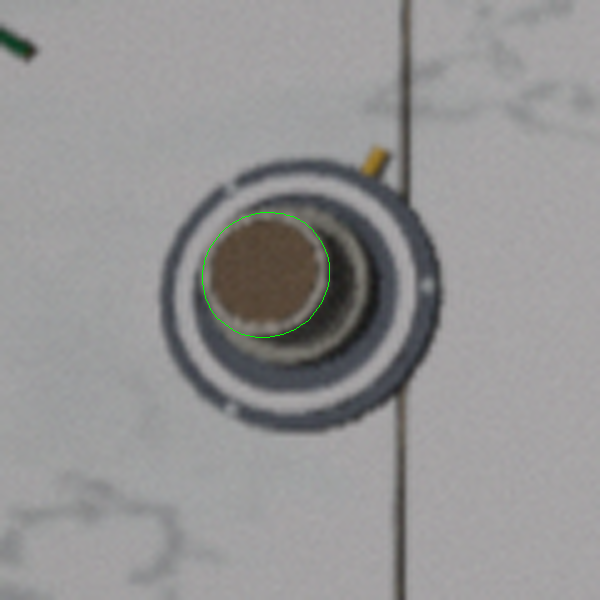

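View pics/s18.png

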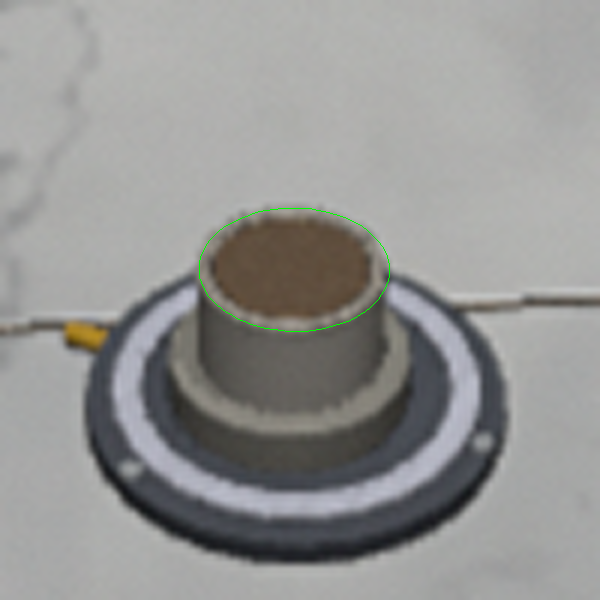

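View pics/s18b.png

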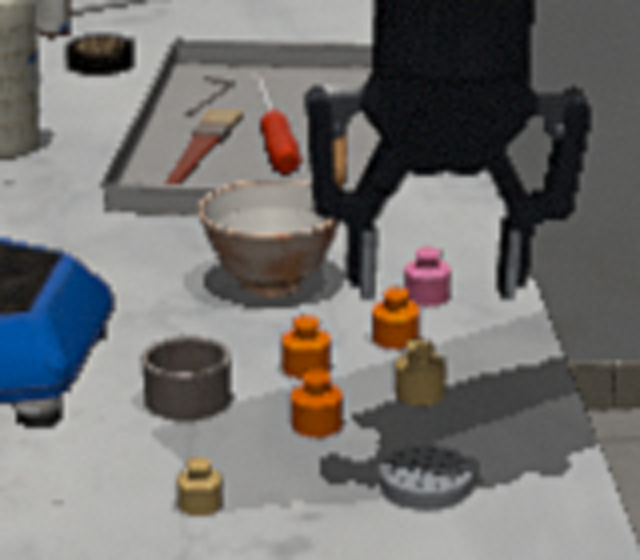

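play_rows --increments "0.01 -0.0015 0 0;0.012 -0.001 0 0;0.014 0 0 0;0.014 0 0 0;0.014 0 0 0;0.012 0 0 0;0.01 0 0 0;0.006 0 0 0;0 0 0 0;0 0 0 0"

```text
clock: 22.5
position: [0.4419, 0.1104, 0.0158]
ee_rot: [-0.001, 0.697, 0.005, 0.717]
ft_force: [0.5, 0.2, -0.4]
grip_width: 0.747
```

```bash
python3 - <<'E'
from h import *
P,M=st([.4438,.101,.0085])
s=camera('side')
cv2.imwrite('pics/s19.png',crop(s,240,120,360,240,5))
E
```

```text
t 22.5 P [0.4419 0.1104 0.0158] F [ 0.5  0.2 -0.4] g 0.747 q [ 0.39  0.32 -0.8   2.1   0.32  0.81 -0.59]
x [ 0.027  0.005 -1.   ] y [-0.009  1.     0.005] z [1.    0.009 0.027]
tool delta [ 0.0073 -0.0095  0.0017]
```

View pics/s19.png

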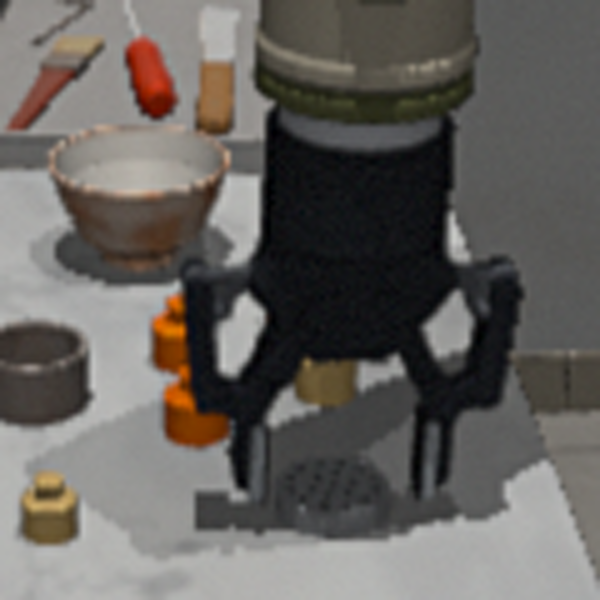

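play_rows --increments "0 -0.004 0.001 0;0.001 -0.004 0.0005 0;0.001 -0.001 0 0;0 0 0 0;0 0 0 0"

```text
clock: 23.05
position: [0.4452, 0.0999, 0.0154]
ee_rot: [-0.001, 0.696, 0.004, 0.718]
ft_force: [0.3, 0.4, 0.9]
grip_width: 0.749
```

```bash
python3 - <<'E'
from h import *
P,M=st([.4438,.101,.0085])
E
```

```text
t 23.05 P [0.4452 0.0999 0.0154] F [0.3 0.4 0.9] g 0.749 q [ 0.4   0.32 -0.79  2.1   0.32  0.81 -0.57]
x [ 0.031  0.005 -1.   ] y [-0.007  1.     0.004] z [0.999 0.007 0.031]
tool delta [ 0.0069  0.001  -0.0016]
```

play_rows --increments "0.003 0.001 -0.001 0;0.003 0 -0.0005 0;0.001 0 0 0;0 0 0 0"

```text
clock: 23.45
position: [0.4436, 0.1013, 0.0077]
ee_rot: [-0.001, 0.696, 0.004, 0.718]
ft_force: [-0.3, 0.0, -0.9]
grip_width: 0.742
```

```bash
python3 - <<'E'
from h import *
P,M=st([.4438,.101,.0085])
E
```

```text
t 23.45 P [0.4436 0.1013 0.0077] F [-0.3  0.  -0.9] g 0.742 q [ 0.39  0.33 -0.78  2.11  0.34  0.79 -0.59]
x [ 0.031  0.005 -1.   ] y [-0.008  1.     0.004] z [0.999 0.008 0.031]
tool delta [-0.0008 -0.0003  0.0002]
```

play_rows --increments "-0.001 0 0 0;0 0 0 0"

```text
clock: 23.65
position: [0.4435, 0.1015, 0.0087]
ee_rot: [-0.001, 0.696, 0.005, 0.718]
ft_force: [-0.0, 0.1, 0.1]
grip_width: 0.751
```

play_rows --increments "0 0 0 0;0 0 0 0;0 0 0 0;0 0 0 0;0 0 0 0" --hand 1 --squeeze 40

```text
clock: 24.15
position: [0.4436, 0.1014, 0.0093]
ee_rot: [-0.001, 0.696, 0.004, 0.718]
ft_force: [-0.1, 0.4, -1.2]
grip_width: 0.563
```

```bash
python3 - <<'E'
from h import *
P,M=st([.4438,.101,.0085])
s=camera('side')
cv2.imwrite('pics/s20.png',crop(s,260,140,360,240,6))
E
```

```text
t 24.15 P [0.4436 0.1014 0.0093] F [-0.1  0.4 -1.2] g 0.563 q [ 0.39  0.33 -0.78  2.11  0.33  0.79 -0.59]
x [ 0.031  0.004 -1.   ] y [-0.008  1.     0.004] z [0.999 0.008 0.031]
tool delta [ 0.0008 -0.0004  0.0001]
```

View pics/s20.png

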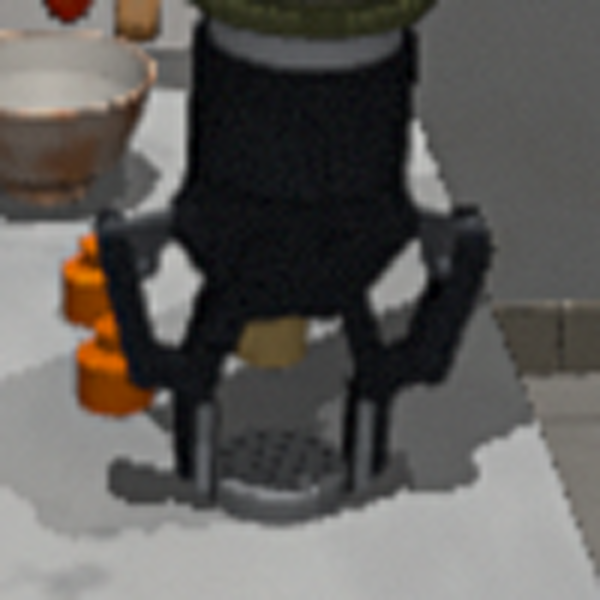

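play_rows --increments "-0.005 0 0 0;-0.01 0 0 0;-0.016 0 0 0;-0.02 0 0 0;-0.02 0 0 0;-0.015 0 0 0;-0.006 0.01 0.002 0;0 0.02 0.004 0;0 0.025 0.005 0;0 0.025 0.005 0;0 0.025 0.005 0;0 0.025 0.005 0;0 0.025 0.006 0;0 0.025 0.006 0;0 0.025 0.006 0;0 0.02 0.005 0;0 0.01 0.003 0;0 0 0 0;0 0 0 0"

```text
clock: 26.1
position: [0.4895, 0.353, 0.1109]
ee_rot: [-0.0, 0.696, 0.005, 0.718]
ft_force: [0.5, 0.1, -1.2]
grip_width: 0.56
```

```bash
python3 - <<'E'
from h import *
P,M=st([.5065,.399,.075])
s=camera('side')
cv2.imwrite('pics/s21.png',crop(s,210,160,350,320,4.5))
E
```

```text
t 26.1 P [0.4895 0.353  0.1109] F [ 0.5  0.1 -1.2] g 0.56 q [-0.05  0.51 -0.85  1.66  0.44  1.14 -1.  ]
x [ 0.03   0.006 -1.   ] y [-0.007  1.     0.006] z [1.    0.007 0.03 ]
tool delta [0.0367 0.0456 0.0162]
```

View pics/s21.png

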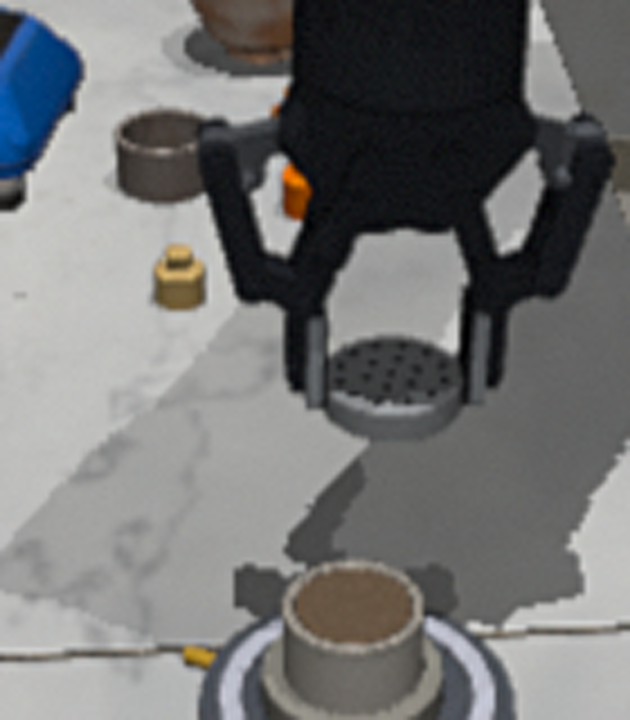

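play_rows --increments "0 0.012 0.005 0;0 0.014 0.005 0;0.005 0.01 0.004 0;0.008 0.005 0.001 0;0.008 0.001 0 0;0.005 0 0 0;0 0 0 0;0 0 0 0"

```text
clock: 26.95
position: [0.5075, 0.3926, 0.0824]
ee_rot: [0.0, 0.696, 0.001, 0.718]
ft_force: [0.1, -0.0, -1.4]
grip_width: 0.563
```

```bash
python3 - <<'E'
from h import *
P,M=st([.5065,.399,.065])
s=camera('side')
b=crop(s,220,190,350,320,4.6)
z=P[2]-.0093
for (x,y,zz,r,col) in ((.5057,.3988,.05,.0245,(255,0,255)),(P[0]-.001,P[1],z,.025,(0,255,255)),(P[0]-.001,P[1],z+.012,.025,(0,255,0))):
    ring(s,b,x,y,zz,r,4.6,220,190,col)
cv2.imwrite('pics/s22.png',b)
E
```

```text
t 26.95 P [0.5075 0.3926 0.0824] F [ 0.1 -0.  -1.4] g 0.563 q [-0.15  0.62 -0.81  1.57  0.5   1.14 -1.06]
x [ 0.03   0.002 -1.   ] y [-0.001  1.     0.002] z [1.    0.001 0.03 ]
tool delta [ 0.0174  0.0064 -0.0015]
```

View pics/s22.png

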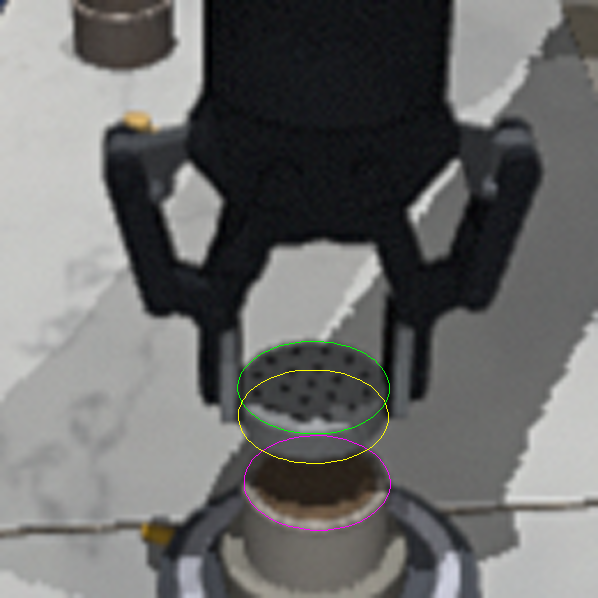

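play_rows --increments "0.004 0.003 -0.0005 0;0.005 0.002 -0.0005 0;0.004 0.001 0 0;0.002 0 0 0;0 0 0 0"

```text
clock: 27.5
position: [0.5072, 0.3989, 0.0668]
ee_rot: [0.001, 0.696, 0.001, 0.718]
ft_force: [0.1, -0.6, -1.0]
grip_width: 0.555
```

```bash
python3 - <<'E'
from h import *
P,M=st([.5067,.399,.06])
E
```

```text
t 27.5 P [0.5072 0.3989 0.0668] F [ 0.1 -0.6 -1. ] g 0.555 q [-0.17  0.64 -0.79  1.58  0.52  1.12 -1.08]
x [ 0.031  0.002 -1.   ] y [-0.     1.     0.002] z [1.    0.    0.031]
tool delta [ 0.0068  0.0001 -0.0008]
```

play_rows --increments "0.002 0 -0.0005 0;0.002 0 0 0;0.001 0 0 0;0 0 0 0"

```text
clock: 27.9
position: [0.507, 0.3988, 0.0615]
ee_rot: [0.001, 0.696, 0.001, 0.718]
ft_force: [-0.1, 1.0, -1.7]
grip_width: 0.561
```

```bash
python3 - <<'E'
from h import *
P,M=st([.5067,.399,.06])
E
```

```text
t 27.9 P [0.507  0.3988 0.0615] F [-0.1  1.  -1.7] g 0.561 q [-0.17  0.64 -0.79  1.58  0.52  1.11 -1.09]
x [ 0.031  0.002 -1.   ] y [-0.     1.     0.002] z [1.    0.    0.031]
tool delta [ 0.0015  0.0002 -0.0003]
```

play_rows --increments "0.001 0 -0.0003 0;0.001 0 0 0"

```text
clock: 28.1
position: [0.5068, 0.3989, 0.0598]
ee_rot: [0.001, 0.696, 0.001, 0.718]
ft_force: [-2.7, -2.2, 8.8]
grip_width: 0.564
```

play_rows --increments "0.0007 0 0 0"

```text
clock: 28.2
position: [0.5069, 0.399, 0.0598]
ee_rot: [0.001, 0.696, 0.001, 0.718]
ft_force: [-2.6, -4.4, 10.4]
grip_width: 0.563
```

play_rows --increments "0 0 0 0;0 0 0 0;0 0 0 0;0 0 0 0" --hand -0.5

```text
clock: 28.6
position: [0.5072, 0.3993, 0.0602]
ee_rot: [0.001, 0.695, 0.001, 0.719]
ft_force: [0.7, 0.0, 0.4]
grip_width: 0.754
```

play_rows --increments "-0.005 0 0 0;-0.01 0 0 0;-0.02 0 0 0;-0.02 0 0 0;-0.01 -0.01 0 0;0 -0.03 -0.004 0;0 -0.04 -0.008 0;0 -0.045 -0.008 0;0 -0.045 -0.008 0;0 -0.045 -0.008 0;0 -0.045 -0.008 0;0 -0.045 -0.008 0;0 -0.035 -0.007 0;0 -0.02 -0.004 0;0 0 0 0"

```text
clock: 30.1
position: [0.436, 0.0197, 0.127]
ee_rot: [0.002, 0.694, -0.003, 0.72]
ft_force: [-0.2, 0.2, -0.0]
grip_width: 0.749
```

```bash
python3 - <<'E'
from h import *
P,M=st([.4362,-.0045,.06])
t=camera('top');s=camera('side')
b=crop(t,80,150,200,270,5)
b2=crop(s,240,240,340,340,6)
for (x,y,z,r,col) in ((.5057,.3988,.062,.025,(0,255,0)),):
    ring(t,b,x,y,z,r,5,80,150,col);ring(s,b2,x,y,z,r,6,240,240,col)
cv2.imwrite('pics/t23.png',b);cv2.imwrite('pics/s23.png',b2)
cv2.imwrite('pics/s23b.png',crop(s,240,100,360,240,5)[:600])
E
```

```text
t 30.1 P [0.436  0.0197 0.127 ] F [-0.2  0.2 -0. ] g 0.749 q [ 0.68  0.04 -0.84  2.06  0.05  1.02 -0.18]
x [ 0.036 -0.001 -0.999] y [ 0.007  1.    -0.   ] z [ 0.999 -0.007  0.036]
tool delta [ 0.0669 -0.0241 -0.0021]
```

View pics/t23.png

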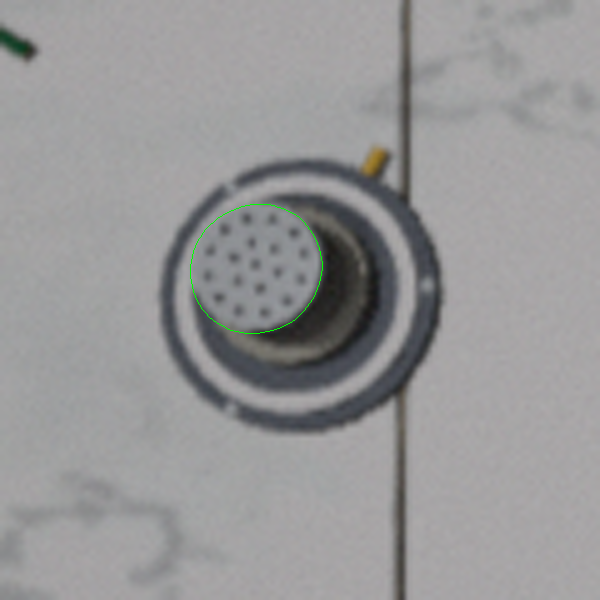

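View pics/s23.png

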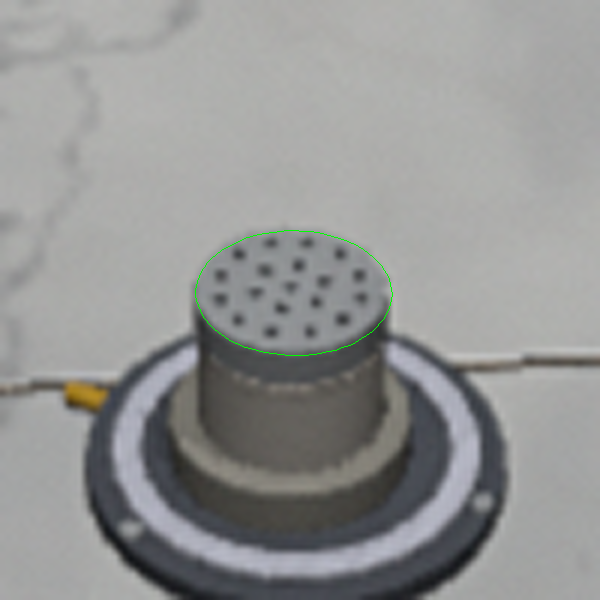

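View pics/s23b.png

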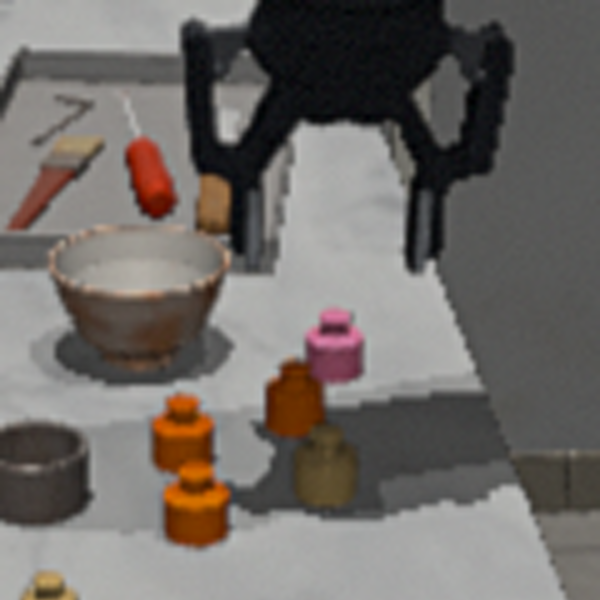

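```bash
python3 - <<'E'
from h import *
t=camera('top');s=camera('side')
t["img"]=cv2.imread("pics/top0.png");s["img"]=cv2.imread("pics/side0.png")
print("knob",w(t,341.9,236.1,.034))
for n,(U,V) in dict(o1=(252,229),o2=(392,222),o3=(467,333),pk=(590,382)).items(): print(n,w(t,(U+.5)/4-.5+260,(V+.5)/4-.5+150,.018))
b=crop(t,315,210,375,265,9);b2=crop(s,275,165,335,215,9)
for (x,y) in ((.4345,-.0045),):
  for z,r,col in ((0,.015,(255,0,255)),(.016,.015,(0,255,0)),(.034,.007,(255,255,0))):
    ring(t,b,x,y,z,r,9,315,210,col);ring(s,b2,x,y,z,r,9,275,165,col)
cv2.imwrite('pics/t24.png',b);cv2.imwrite('pics/s24.png',b2)
E
```

```text
knob [ 0.4345 -0.0045  0.034 ]
o1 [0.4961 0.029  0.018 ]
o2 [ 0.4977 -0.0415  0.018 ]
o3 [ 0.4407 -0.0758  0.018 ]
pk [ 0.4146 -0.1353  0.018 ]
```

View pics/t24.png

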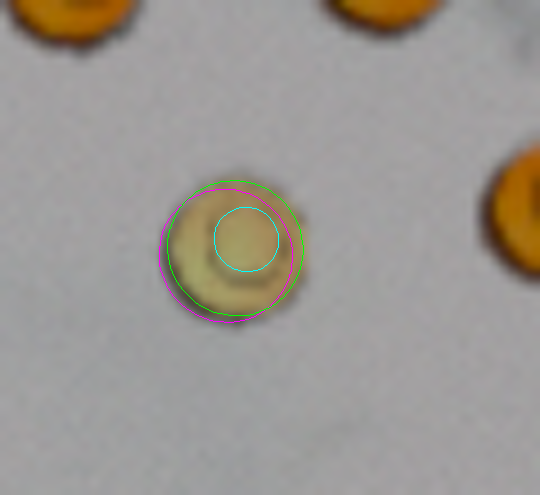

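View pics/s24.png

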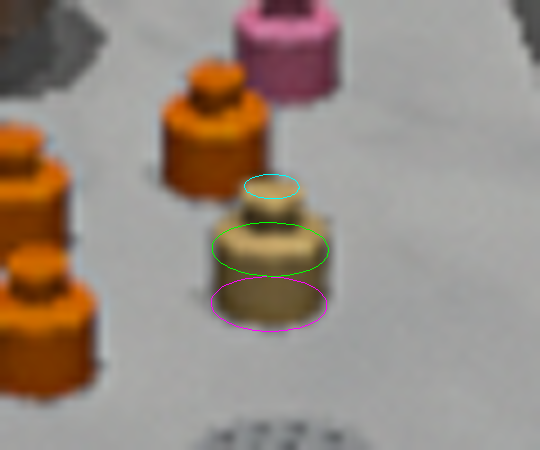

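play_rows --increments "0.005 -0.012 0 0;0.01 -0.01 0 0;0.014 -0.005 0 0;0.014 0 0 0;0.014 0 0 0;0.008 0 0 0;0 0 0 0;0 0 0 0" --hand -0.4

```text
clock: 31.1
position: [0.4392, -0.0028, 0.0555]
ee_rot: [-0.001, 0.695, 0.004, 0.719]
ft_force: [0.7, -0.6, 0.9]
grip_width: 0.703
```

```bash
python3 - <<'E'
from h import *
P,M=st([.4355,-.0052,.0125])
s=camera('side')
cv2.imwrite('pics/s25.png',crop(s,250,100,350,220,5))
E
```

```text
t 31.1 P [ 0.4392 -0.0028  0.0555] F [ 0.7 -0.6  0.9] g 0.703 q [ 0.67  0.19 -0.8   2.12  0.18  0.86 -0.23]
x [ 0.033  0.005 -0.999] y [-0.007  1.     0.005] z [0.999 0.007 0.033]
tool delta [ 0.0428 -0.0026 -0.0052]
```

View pics/s25.png

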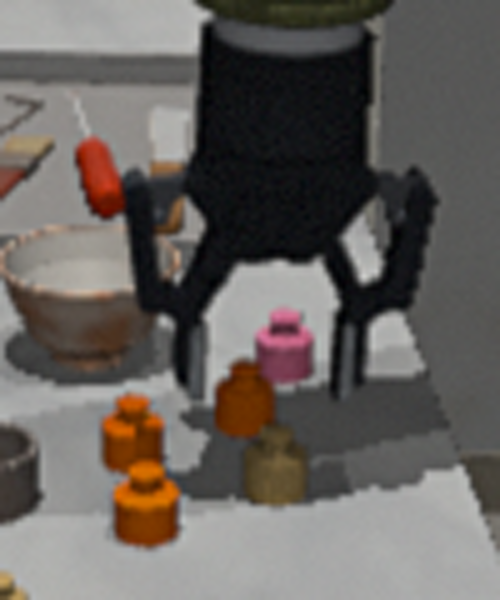

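play_rows --increments "0.006 -0.0015 -0.002 0;0.008 -0.001 -0.001 0;0.008 -0.001 -0.001 0;0.006 0 0 0;0.004 0 0 0;0 0 0 0;0 0 0 0"

```text
clock: 31.85
position: [0.4368, -0.0067, 0.0216]
ee_rot: [-0.001, 0.694, 0.004, 0.72]
ft_force: [-0.3, 0.7, -2.0]
grip_width: 0.702
```

```bash
python3 - <<'E'
from h import *
P,M=st([.4355,-.0052,.0125])
E
```

```text
t 31.85 P [ 0.4368 -0.0067  0.0216] F [-0.3  0.7 -2. ] g 0.702 q [ 0.64  0.25 -0.77  2.15  0.25  0.79 -0.28]
x [ 0.035  0.004 -0.999] y [-0.007  1.     0.004] z [0.999 0.007 0.035]
tool delta [ 0.009   0.0015 -0.0016]
```

play_rows --increments "0.004 0.001 -0.0015 0;0.003 0.0005 0 0;0.001 0 0 0;0 0 0 0"

```text
clock: 32.25
position: [0.4359, -0.005, 0.0132]
ee_rot: [-0.001, 0.694, 0.004, 0.72]
ft_force: [-0.1, 0.7, -0.5]
grip_width: 0.703
```

```bash
python3 - <<'E'
from h import *
P,M=st([.4355,-.0052,.0125])
s=camera('side')
cv2.imwrite('pics/s26.png',crop(s,250,100,350,220,5))
E
```

```text
t 32.25 P [ 0.4359 -0.005   0.0132] F [-0.1  0.7 -0.5] g 0.703 q [ 0.63  0.27 -0.77  2.16  0.26  0.77 -0.3 ]
x [ 0.036  0.004 -0.999] y [-0.008  1.     0.004] z [0.999 0.007 0.036]
tool delta [ 0.0007 -0.0002 -0.0004]
```

View pics/s26.png

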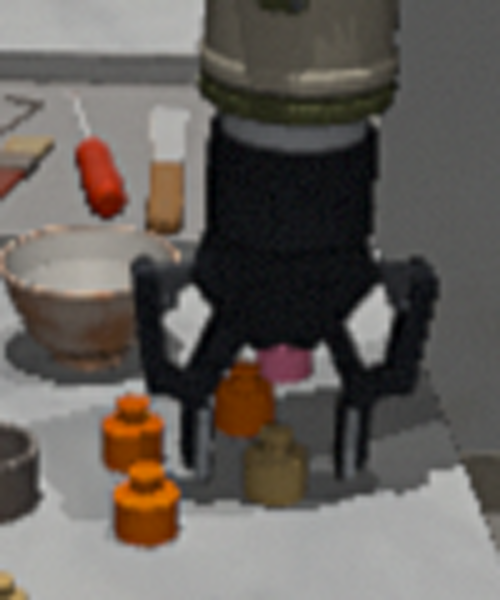

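play_rows --increments "0 0 0 0;0 0 0 0;0 0 0 0;0 0 0 0;0 0 0 0;0 0 0 0;0 0 0 0" --hand 1 --squeeze 40

```text
clock: 33.0
position: [0.4361, -0.005, 0.0138]
ee_rot: [-0.001, 0.694, 0.004, 0.72]
ft_force: [-0.8, -0.3, 0.5]
grip_width: 0.326
```

```bash
python3 - <<'E'
from h import *
P,M=st([.4355,-.0052,.0125])
s=camera('side')
cv2.imwrite('pics/s27.png',crop(s,260,120,340,220,6))
E
```

```text
t 33.0 P [ 0.4361 -0.005   0.0138] F [-0.8 -0.3  0.5] g 0.326 q [ 0.63  0.26 -0.77  2.16  0.26  0.77 -0.3 ]
x [ 0.037  0.004 -0.999] y [-0.007  1.     0.003] z [0.999 0.007 0.037]
tool delta [ 0.0012 -0.0002 -0.0006]
```

View pics/s27.png

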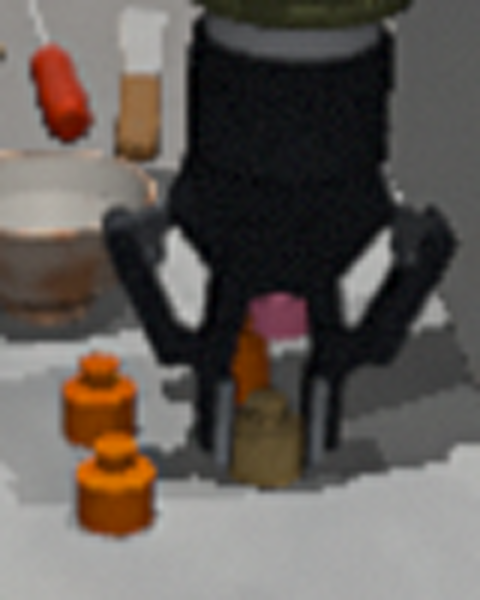

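play_rows --increments "-0.005 0 0 0;-0.01 0 0 0;-0.016 0 0 0;-0.02 0 0 0;-0.02 0 0 0;-0.02 0 0 0;-0.015 0 0 0;-0.008 0.01 0.002 0;0 0.02 0.003 0;0 0.03 0.004 0;0 0.035 0.005 0;0 0.035 0.005 0;0 0.035 0.005 0;0 0.035 0.006 0;0 0.035 0.006 0;0 0.03 0.006 0;0 0.02 0.005 0;0 0.01 0.003 0;0 0 0 0;0 0 0 0"

```text
clock: 35.05
position: [0.4745, 0.3109, 0.1404]
ee_rot: [-0.0, 0.695, 0.006, 0.719]
ft_force: [0.4, -0.7, -1.4]
grip_width: 0.33
```

```bash
python3 - <<'E'
from h import *
P,M=st([.5067,.399,.1])
s=camera('side')
cv2.imwrite('pics/s28.png',crop(s,210,130,350,310,4))
E
```

```text
t 35.05 P [0.4745 0.3109 0.1404] F [ 0.4 -0.7 -1.4] g 0.33 q [ 0.12  0.42 -0.96  1.73  0.39  1.16 -0.94]
x [ 0.034  0.008 -0.999] y [-0.008  1.     0.007] z [0.999 0.008 0.034]
tool delta [0.0421 0.0875 0.0315]
```

View pics/s28.png

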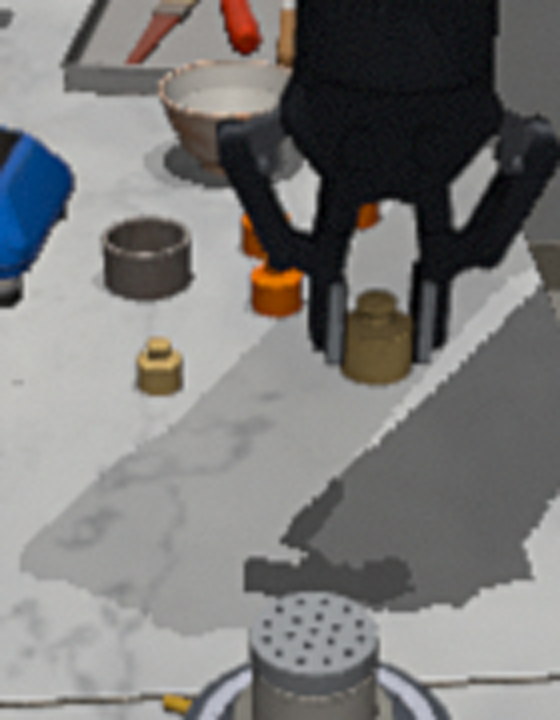

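play_rows --increments "0 0.012 0.004 0;0 0.016 0.006 0;0 0.018 0.006 0;0 0.018 0.006 0;0.002 0.014 0.005 0;0.006 0.008 0.003 0;0.008 0.002 0.001 0;0.006 0 0 0;0 0 0 0;0 0 0 0"

```text
clock: 36.1
position: [0.5093, 0.3904, 0.1178]
ee_rot: [0.001, 0.695, -0.002, 0.719]
ft_force: [-0.1, 0.2, -1.8]
grip_width: 0.324
```

```bash
python3 - <<'E'
from h import *
P,M=st([.5067,.399,.085])
s=camera('side')
b=crop(s,220,160,350,310,4)
z=P[2]-.0138
for (x,y,zz,r,col) in ((.5057,.3988,.062,.025,(255,0,255)),(P[0]-.001,P[1],z,.015,(0,255,255)),(P[0]-.001,P[1],z+.015,.015,(0,255,0))):
    ring(s,b,x,y,zz,r,4,220,160,col)
cv2.imwrite('pics/s29.png',b)
E
```

```text
t 36.1 P [0.5093 0.3904 0.1178] F [-0.1  0.2 -1.8] g 0.324 q [-0.1   0.6  -0.88  1.55  0.51  1.21 -1.07]
x [ 0.035 -0.001 -0.999] y [ 0.005  1.    -0.001] z [ 0.999 -0.005  0.035]
tool delta [ 0.0327  0.0087 -0.0037]
```

View pics/s29.png

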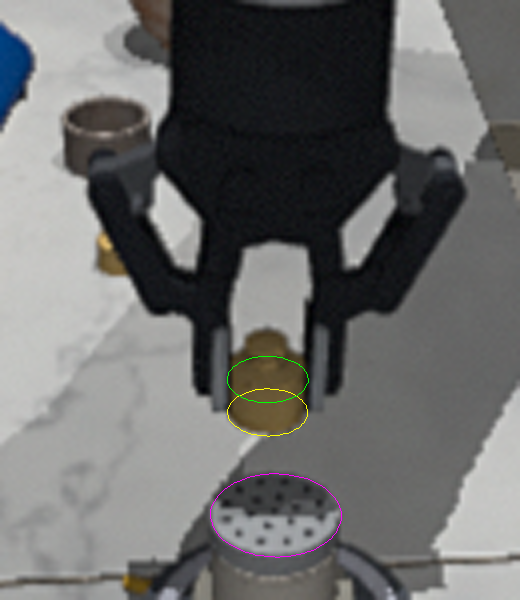

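play_rows --increments "0.006 0.004 -0.001 0;0.008 0.003 -0.001 0;0.008 0.001 -0.0005 0;0.005 0 0 0;0 0 0 0;0 0 0 0"

```text
clock: 36.75
position: [0.5075, 0.3984, 0.0883]
ee_rot: [0.001, 0.695, -0.002, 0.719]
ft_force: [-0.0, 0.8, -1.7]
grip_width: 0.323
```

```bash
python3 - <<'E'
from h import *
P,M=st([.5067,.399,.0758])
s=camera('side')
b=crop(s,220,160,350,310,4)
cv2.imwrite('pics/s30.png',b)
E
```

```text
t 36.75 P [0.5075 0.3984 0.0883] F [-0.   0.8 -1.7] g 0.323 q [-0.12  0.64 -0.86  1.56  0.54  1.17 -1.1 ]
x [ 0.035 -0.001 -0.999] y [ 0.005  1.    -0.001] z [ 0.999 -0.005  0.035]
tool delta [ 0.0125  0.0006 -0.0013]
```

View pics/s30.png

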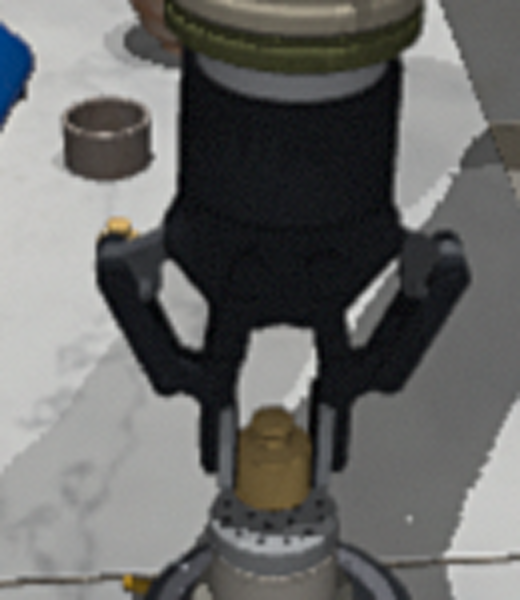

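play_rows --increments "0.004 0.0003 -0.0006 0;0.003 0 -0.0003 0;0.002 0 0 0;0 0 0 0;0 0 0 0"

```text
clock: 37.3
position: [0.5073, 0.3987, 0.0792]
ee_rot: [0.002, 0.694, -0.002, 0.72]
ft_force: [0.3, 0.1, -2.4]
grip_width: 0.326
```

```bash
python3 - <<'E'
from h import *
P,M=st([.5067,.399,.0758])
E
```

```text
t 37.3 P [0.5073 0.3987 0.0792] F [ 0.3  0.1 -2.4] g 0.326 q [-0.13  0.65 -0.85  1.57  0.55  1.15 -1.11]
x [ 0.036 -0.001 -0.999] y [ 0.006  1.    -0.001] z [ 0.999 -0.006  0.036]
tool delta [ 0.0033  0.0003 -0.0008]
```

play_rows --increments "0.001 0 -0.0004 0;0.001 0 0 0;0.0005 0 0 0"

```text
clock: 37.6
position: [0.5072, 0.3988, 0.0768]
ee_rot: [0.002, 0.694, -0.002, 0.72]
ft_force: [0.4, -0.5, -3.3]
grip_width: 0.327
```

play_rows --increments "0.001 0 -0.0003 0;0.0007 0 0 0"

```text
clock: 37.8
position: [0.5072, 0.3992, 0.0764]
ee_rot: [0.002, 0.694, -0.002, 0.72]
ft_force: [-1.8, -2.3, 6.3]
grip_width: 0.33
```

play_rows --increments "0.0007 0 0 0"

```text
clock: 37.9
position: [0.5073, 0.3993, 0.0764]
ee_rot: [0.002, 0.694, -0.002, 0.72]
ft_force: [-2.3, -2.4, 5.6]
grip_width: 0.331
```

play_rows --increments "0 0 0 0;0 0 0 0;0 0 0 0;0 0 0 0" --hand -0.3

```text
clock: 38.3
position: [0.5077, 0.3998, 0.0769]
ee_rot: [0.003, 0.693, -0.002, 0.721]
ft_force: [0.4, 1.2, 0.4]
grip_width: 0.649
```

```bash
python3 - <<'E'
from h import *
P,M=st([.5067,.399,.0758])
s=camera('side')
b=crop(s,220,180,350,310,4.6)
cv2.imwrite('pics/s31.png',b)
E
```

```text
t 38.3 P [0.5077 0.3998 0.0769] F [0.4 1.2 0.4] g 0.649 q [-0.13  0.65 -0.85  1.57  0.55  1.15 -1.11]
x [ 0.039  0.001 -0.999] y [0.006 1.    0.001] z [ 0.999 -0.006  0.039]
tool delta [ 0.001  -0.0008 -0.0011]
```

View pics/s31.png

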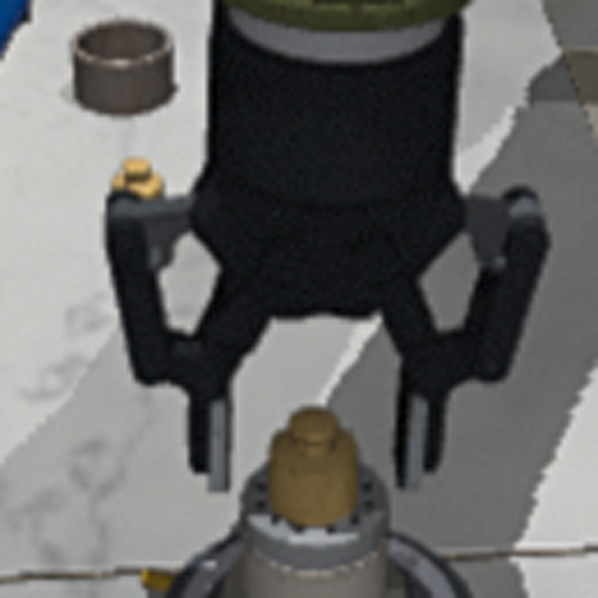

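Released and upright. Retreat up and aside.

play_rows --increments "-0.005 0 0 0;-0.01 0 0 0;-0.015 0 0 0;-0.02 0 0 0;-0.02 0 0 0;-0.02 0 0 0;-0.01 -0.02 0 0;0 -0.03 0 0;0 -0.04 0 0;0 -0.04 0 0;0 -0.04 0 0;0 -0.04 0 0;0 -0.03 0 0;0 -0.01 0 0;0 0 0 0;0 0 0 0"

```text
clock: 39.95
position: [0.5021, 0.147, 0.1973]
ee_rot: [0.002, 0.688, 0.002, 0.726]
ft_force: [-0.5, 0.1, 0.3]
grip_width: 0.652
```

```bash
python3 - <<'E'
from h import *
P,M=st()
t=camera('top');s=camera('side')
b=crop(t,80,150,200,270,5)
b2=crop(s,230,210,350,340,4.6)
for (x,y,z,r,col) in ((.5057,.3988,.062,.025,(0,255,0)),(.5057,.3988,.062,.015,(255,0,255)),(.5057,.3988,.096,.007,(255,255,0))):
    ring(t,b,x,y,z,r,5,80,150,col);ring(s,b2,x,y,z,r,4.6,230,210,col)
cv2.imwrite('pics/t32.png',b);cv2.imwrite('pics/s32.png',b2);cv2.imwrite('pics/s32f.png',s["img"])
E
```

```text
t 39.95 P [0.5021 0.147  0.1973] F [-0.5  0.1  0.3] g 0.652 q [ 0.5   0.21 -0.98  1.79  0.21  1.19 -0.53]
x [ 0.053  0.006 -0.999] y [-0.     1.     0.006] z [0.999 0.    0.053]
```

View pics/t32.png

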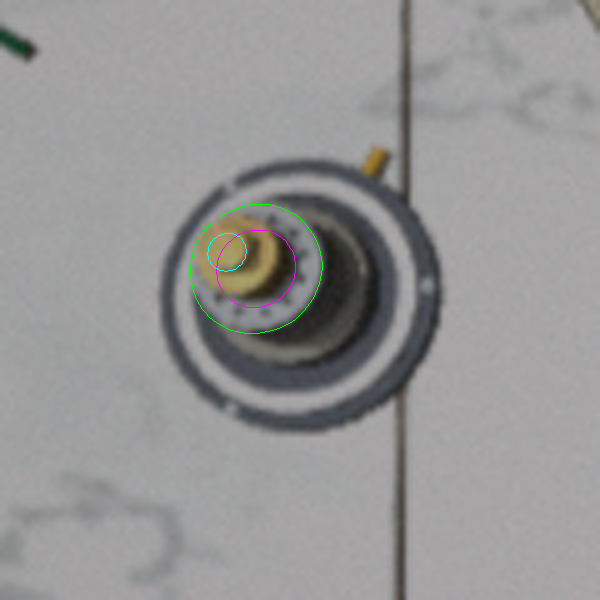

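View pics/s32.png

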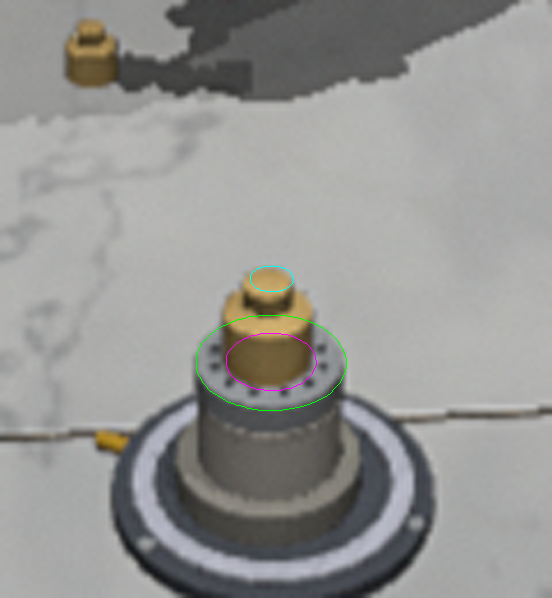

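View pics/s32f.png

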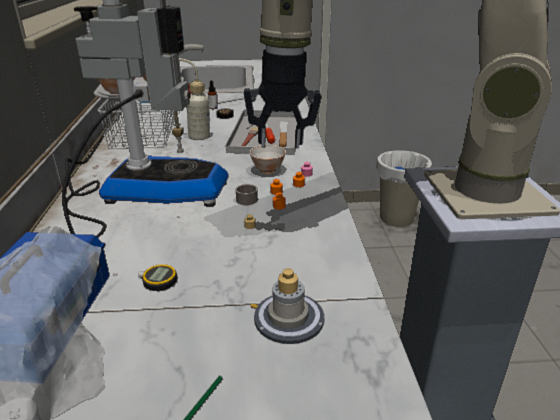

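```bash
python3 -c "
from workcell import workorder
print(workorder.hand_in())"
```

```text
the job is handed in; nothing more can be done
None
```

The swelling test is built up in the order asked: porous stone in the recess, then the filled ring, the perforated plate, and the large brass weight on top. I handed it in at about 40 s on the robot's clock.

- **Centring:** in the last top and side pictures every part lies flat and upright, within about 1 mm of the axis of the part below.
- **Clearance:** the arm was well away from the stack when I handed in. The empty ring, small weight and bowl were never touched and looked unmoved in the last side picture.
- **Gentleness:** each part was lowered until it touched and then released. The highest contact force I read was about 21 N, when the stone met the recess floor. The ring met the stone at about 13 N, the plate settled at about 10 N and the weight at about 6 N.
- **What was off:** the tool's tilt drifted by 1 to 2.5° over the job, and the moves give no way to correct it. The parts may therefore have touched one edge first, but they settled flat. The arm's x readings also sat about 1 mm above the camera's, which I allowed for in the placing.

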